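# Dock the carving handpiece and hold its reset button

### The arm

A 7-joint arm with a two-finger parallel gripper is mounted at the origin on the work surface. World frame = base frame: x ahead of the robot, y to its left, z up, the work surface at z = 0. Lengths are in m, angles in rad, forces in N, time in s.
With the tool pointing down it reaches from about 0.4 to 0.85 m from the base axis. Payload 10.4 kg.
Tool frame: the origin (TCP) lies between the finger pads; the fingertips stand 17 mm ahead of it and the grasp point (between the pads) lies 2 mm behind it; x points along the fingers, y is the direction in which the jaws open and shut, and the axes are right-handed (so a half turn about x gives the same grasp; the last joint's range is limited). The gripper opens to 87 mm and grips with 3 to 60 N. Pads are 19 mm wide; open, the fingers measure 117 mm over their backs; the gripper's body (75 mm by 190 mm) begins 51 mm behind the grasp point.
Start: joints at [1.182, 0.332, -0.065, 1.46, 0.022, 1.35, -0.088], TCP at [0.224, -0.584, 0.24] pointing down, gripper open.
Joint ranges: [-2.6, 2.6], [-0.5, 2.12], [-1.47, 1.34], [0.16, 2.42], [-1.27, 4.41], [0.06, 2.06], [-2.6, 2.6]. Speed limits (rad/s): [2.22, 2.22, 2.79, 2.79, 3.14, 3.14, 3.14].

### API

Orientations are given as a unit quaternion [x, y, z, w].
In Python, from bench import r, optics, close_job gives the robot as it stands.
- The arm moves only by the shell command python3 -m inch 'ROWS' [OPENING] [FORCE]. ROWS is JSON, a list of rows, each an object with "translation": the shift along the tool's x, y, z in cm, a list of three; "spin": the turn about the tool's x in degrees. In form: [{"translation": [tx, ty, tz], "spin": spin}, ...]. A call has 1 to 20 rows; each row shifts and turns the pose as measured when the row begins, along the tool's axes as they then stand; what a row does not reach is not made up. A row lasts 1/8 s, in which the tool goes at most 62.5 mm and 10.7 degrees, less where a joint would pass 70% of its speed; a pose out of reach is approached as far as the arm can. A call is refused whole if a number of a shift passes 6.25 or a number of a turn 10.7, either way. A call with a gripper value outside its range is refused whole. OPENING is the closure, from 0 (fully open) to 1 (shut), set as the call begins (- or left out, the last holds). The fingers move at their own pace and stop on an object; FORCE is the grip in N (left out, the last holds). Time passes only in rows, so rows that do not move let the fingers close. It gives the time, the measured TCP pose, the force and the opening at its end, in the units of the state.
- r.read_state(): the state, without advancing time (a new reading comes with each control period).
- optics.camera(name): name is "scene" or "top"; returns the picture (420x560x3 uint8, red, green, blue); there is no depth.
- optics.camera_model(name): a dict with "camera_matrix" (3x3 intrinsics, pixels), "dist" ([k1, k2, p1, p2, k3] as OpenCV has them; the pictures are not rectified), "world_from_camera" (4x4, takes a point from camera to world coordinates). Camera axes: x right, y down, z forward; pixel columns grow to the right and rows downward; lengths in m; the calibration is good to about 2 mm. A picture is of the moment at which its call begins. camera_model takes no time and is no camera call.
- close_job(): hands the job in, once; it reports no verdict.
The state is a dict: "time": time; "joint_positions": joint angles; "joint_vel": joint speeds; "joint_torque": joint torques, N m; "ee_pos": TCP position; "eef_rot": TCP orientation; "ft_force": force on the tool from outside, world axes, zero at the start; "torque": the same for the moment, N m; "width": finger opening in m.
Only numpy, scipy, OpenCV 4.12 (cv2) and the standard library are available. Lean on these libraries where they do the work, as an engineer would, in place of code of your own. Each camera call takes 0.05 s, during which the arm holds its last target.

### The job

The cordless carving handpiece has locked out and must be reset in its charging dock: lay it in the dock's fork clip with its tail towards the brass contact on the end plate, push it down past the sprung orange jaw until it sits fully home with the jaw snapped shut over it, and let go. Then take the blue-handled reset pin out of the tool block by its handle, reach its tip straight down through the yellow-ringed hole in the dock's panel and hold the recessed red button fully down. Finish while still gripping the pin and holding the button down, with the handpiece still in the clip and everything else left where it stands.

Things in the scene. Friction and masses are not known exactly. Their poses are not given: they have to be found in the camera images.
- handpiece: Carving handpiece, 0.18 kg, lying on the bench. Origin on its axis at mid-sleeve, 14 mm above the bench; own y axis along it to the nose (it can roll: ignore x, z). Black octagonal sleeve, y -30 to 30 mm, 28 mm across flats: grip it here, across two upright flats. White round barrel 24 mm in diameter, y -72 to -30 and 30 to 60 mm; then metal cone, collet and burr.
- nose (a point): Tip of the burr at the handpiece's nose, 114 mm from the handpiece's origin.
- tail (a point): Centre of the flat tail end of the handpiece (brass contact), 72 mm from its origin.
- dock: Charging dock fixed on the bench, 150 mm (x) by 190 mm (y), flat deck 45 mm high. Origin under its centre, on the bench, z up. The dark panel with display and reset hole is the strip on its -x side; the fork clip stands on the grey deck, along the dock's y. Upright end plate with the brass contact at the tail end: its face at y -82 mm, its top 91 mm above the bench.
- clip (a point): Where the handpiece's origin lies when seated: 77 mm above the bench, 32 mm above the deck; axes as the dock's; the seated handpiece's y axis is this y (nose to +y). Two forks 16 mm thick at y -44 and 44 mm take the barrel in V seats; 72 mm between them is free for sleeve (6 mm play each way) and fingers. On the -x side each has a fixed tine, 13.5 mm from the axis, flared, to 25 mm above it.
- jaw_nose (a point): Midway between the two orange jaw noses, at the lip that overhangs the seat (5 mm to +x of the clip axis, 12 mm above it when shut). The jaw's arms stand on the +x side of the forks and end 36 mm above the axis. A barrel coming straight down meets the sloping noses with its axis 29 mm above the seat; 5 to 12 N push them aside and they snap back over it at the bottom.
- jaw (a joint): Swing of the sprung jaw (both orange arms on one steel shaft along the dock's y, 24 mm to +x of the clip axis, 8 mm above the deck), rad: 0 shut on its stop, up to 0.7 swung away to the dock's +x; about 0.2 as the barrel passes. Spring torque 0.1 N m when shut, 0.2 N m at 0.25.
- pin: Reset pin, 0.06 kg, standing upright in one of the block's three holes: round blue handle 18 mm in diameter, 68 mm long, brass ring at its foot; below it a blunt steel rod 5 mm in diameter, 55 mm long, hidden in the block until drawn up 55 mm. Origin on the axis at the handle's underside, which rests on the block's top; z up along the axis.
- pin_tip (a point): Blunt lower end of the pin's steel rod, on the axis, 55 mm below the handle's underside.
- pin_handle (a point): Point on the pin's axis 40 mm above the handle's underside: a good place to grip.
- hole (a point): Centre of the mouth of the reset hole in the dock's panel, level with the panel's top, 45 mm above the bench; axes as the dock's. Round straight bore 13 mm in diameter, going straight down, a flat yellow ring about it. At rest the top of the red button (11 mm in diameter) lies 16 mm below the mouth.
- reset (a joint): Travel of the red button, m, downwards: 0 at rest, 0.006 fully down on its stop. Its spring needs 1.5 N to start and 4.5 N at the stop.
- block: Wooden tool block fixed on the bench, 60 mm (x) by 160 mm (y), 65 mm tall; origin under its centre, z up. Holes 9 mm wide along its y axis at y -50, 0 and 50 mm hold the pin, the awl and the gouge in any order; grip across the row, along the block's x.
- awl: Awl standing in the block: pear-shaped brown handle, 29 mm at its widest, 67 mm above the block. Origin at the handle's underside. Leave alone.
- gouge: Small gouge standing in the block: pale wooden handle 25 mm in diameter, 73 mm above the block. Origin at the handle's underside. Leave alone.
- mallet: Dark carver's mallet standing on its head, 92 mm in diameter, 236 mm tall. Origin under it. Leave alone.
- roundel: Carved wooden rosette disc 150 mm in diameter, 30 mm high, beyond the dock. Origin under it. Leave alone.
- stone: Sharpening stone in a wooden tray, 62 by 190 mm, 32 mm high, beyond and right of the dock. Origin under it. Leave alone.
- wax: Low round brass-coloured wax tin, 72 mm in diameter, 42 mm high. Origin under it. Leave alone.
- brush: Wooden brush lying beyond, left of the dock. Leave alone.
There are look-alikes about, which are no part of the job. There is more than one size of the handpiece; the one meant has the size given above.

How it is judged:
By the outcome, as a careful person would: the job done as asked, in the order asked, and still so for the second after the job is handed in, while the arm keeps its last pose, push and grip.
It also fails if it takes over 72 s, if anything falls off the work surface, if the arm or the gripper's body presses on something with over 40 N, if the wrist force passes 120 N, or if a joint passes its speed limit or range.

## Working session

There is one attempt and no reset: what is moved stays moved. The work goes in short steps, Python scripts to look and compute and a shell command to move; the robot and the scene stay as the last step left them, time stands still between calls to the robot, and variables do not carry over. Pictures are saved under pics/ and viewed, and the job is handed in when it is done.

```bash
ls -la; mkdir -p pics
python3 - <<'E'
from bench import r, optics
import cv2, numpy as np
for n in ("scene","top"):
    im=optics.camera(n); cv2.imwrite(f"pics/{n}0.png",cv2.cvtColor(im,cv2.COLOR_RGB2BGR))
    m=optics.camera_model(n); print(n,np.round(m["camera_matrix"],1).tolist(),np.round(m["dist"],4).tolist(),np.round(m["world_from_camera"],4).tolist())
s=r.read_state(); print({k:np.round(v,4).tolist() for k,v in s.items()})
E
```

```text
total 12
drwxr-xr-x  3 agent agent 4096 Dec  6 21:59 .
drwxr-xr-x 23 root  root  4096 Dec  6 21:59 ..
drwxr-xr-x  2 agent agent 4096 Dec  6 21:59 pics
scene [[485.2, 0.0, 274.8], [0.0, 485.2, 209.3], [0.0, 0.0, 1.0]] [-0.108, 0.0, 0.0, 0.0, 0.0] [[0.154, 0.7228, -0.6737, 1.3735], [0.9879, -0.1011, 0.1173, -0.1478], [0.0167, -0.6837, -0.7296, 1.0316], [0.0, 0.0, 0.0, 1.0]]
top [[382.3, 0.0, 282.1], [0.0, 382.3, 212.3], [0.0, 0.0, 1.0]] [-0.0402, 0.0, 0.0, 0.0, 0.0] [[0.0253, -0.9952, 0.0949, 0.427], [-0.9997, -0.0249, 0.0056, 0.002], [-0.0032, -0.095, -0.9955, 1.0684], [0.0, 0.0, 0.0, 1.0]]
{'time': 0.1, 'joint_positions': [1.1824, 0.3328, -0.0647, 1.4608, 0.0216, 1.3499, -0.0885], 'joint_vel': [0.0004, -0.0023, -0.0017, -0.0016, -0.0011, -0.0011, -0.0009], 'joint_torque': [0.0026, -62.4545, 0.0255, -39.0715, -0.0614, 0.0366, 0.0], 'ee_pos': [0.2234, -0.5833, 0.2388], 'eef_rot': [-0.6952, -0.1291, 0.6954, -0.1281], 'ft_force': [0.6571, 0.375, -0.1956], 'torque': [0.0009, 0.0351, -0.0025], 'width': 0.087}
```

View pics/scene0.png

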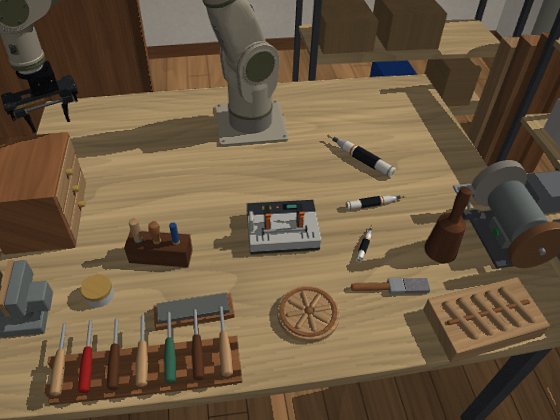

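View pics/top0.png

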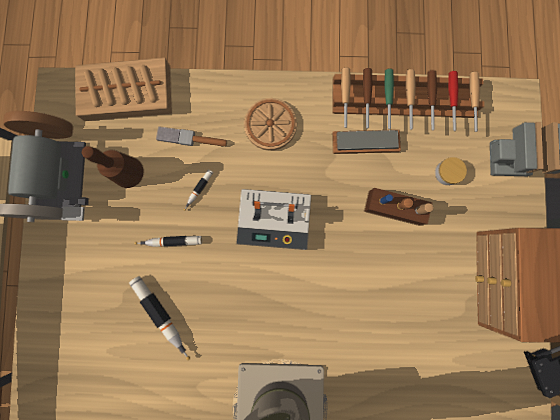

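Top view shows three handpieces: large at about (158,317), medium at (172,241) and small at (200,188). The dock is at (274,220), and the block at (398,206) with the blue pin at (387,198). I'll zoom in to measure.

```bash
cat > h.py <<'E'
import numpy as np, cv2
from bench import r, optics
def K(n):
    m=optics.camera_model(n); return np.array(m["camera_matrix"]),np.array(m["dist"]),np.array(m["world_from_camera"])
def proj(n,P):
    k,d,T=K(n); W=np.linalg.inv(T); rv,_=cv2.Rodrigues(W[:3,:3])
    return cv2.projectPoints(np.array(P,float).reshape(-1,3),rv,W[:3,3],k,d)[0].reshape(-1,2)
def ray(n,uv):
    k,d,T=K(n); p=cv2.undistortPoints(np.array(uv,float).reshape(-1,1,2),k,d).reshape(-1,2)
    v=np.c_[p,np.ones(len(p))]@T[:3,:3].T
    return T[:3,3],v
def onz(n,uv,z):
    o,v=ray(n,uv); z=np.broadcast_to(z,len(v)); t=(z-o[2])/v[:,2]; return o+v*t[:,None]
def shot(n,name,box=None,f=1):
    im=cv2.cvtColor(optics.camera(n),cv2.COLOR_RGB2BGR); cv2.imwrite(f"pics/{name}_full.png",im)
    if box: x0,y0,x1,y1=box; im=im[y0:y1,x0:x1]
    cv2.imwrite(f"pics/{name}.png",cv2.resize(im,None,fx=f,fy=f,interpolation=cv2.INTER_CUBIC))
def crop(src,name,box,f):
    im=cv2.imread(src); x0,y0,x1,y1=box
    c=cv2.resize(im[y0:y1,x0:x1],None,fx=f,fy=f,interpolation=cv2.INTER_CUBIC)
    for x in range((x0+9)//10*10,x1,10):
        cv2.line(c,(int((x-x0+.5)*f),0),(int((x-x0+.5)*f),6),(0,0,255),1); cv2.putText(c,str(x),(int((x-x0+.5)*f)-10,18),0,.4,(0,0,255),1)
    for y in range((y0+9)//10*10,y1,10):
        cv2.line(c,(0,int((y-y0+.5)*f)),(6,int((y-y0+.5)*f)),(0,0,255),1); cv2.putText(c,str(y),(8,int((y-y0+.5)*f)+4),0,.4,(0,0,255),1)
    cv2.imwrite(f"pics/{name}.png",c)
E
python3 - <<'E'
from h import *
crop("pics/top0.png","t_hp",(125,225,225,255),8)
crop("pics/top0.png","t_dock",(230,180,326,255),8)
crop("pics/top0.png","t_blk",(355,180,445,230),8)
crop("pics/scene0.png","s_hp",(335,185,415,220),9)
crop("pics/scene0.png","s_dock",(240,190,330,260),8)
crop("pics/scene0.png","s_blk",(115,210,205,275),8)
E
```

```text
(no output)
```

View pics/t_hp.png

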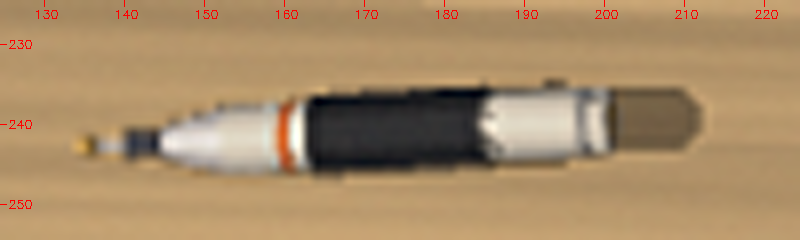

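View pics/t_dock.png

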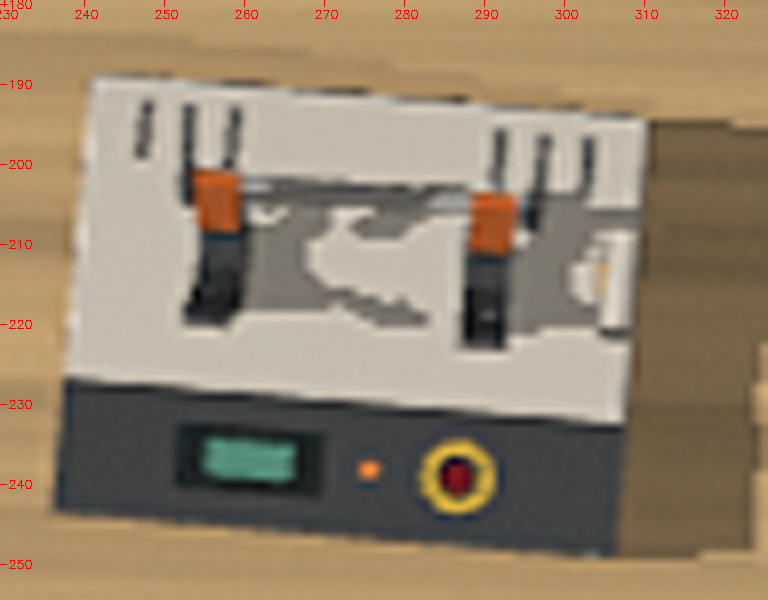

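View pics/t_blk.png

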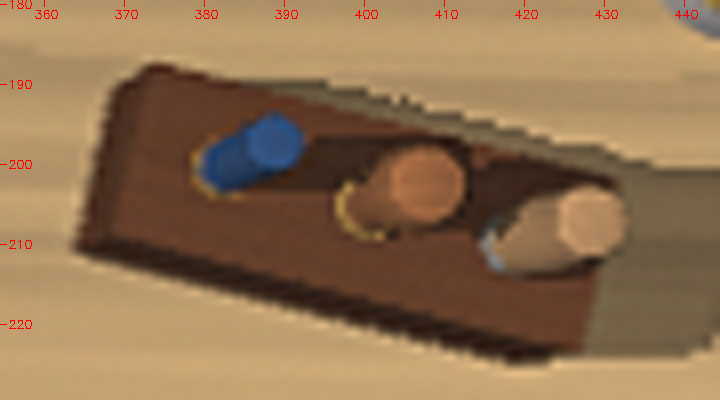

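View pics/s_hp.png

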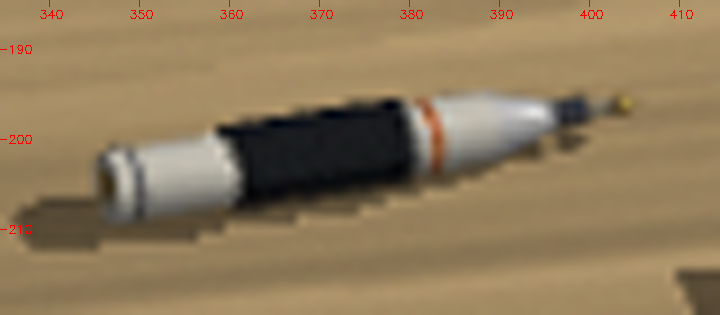

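View pics/s_dock.png

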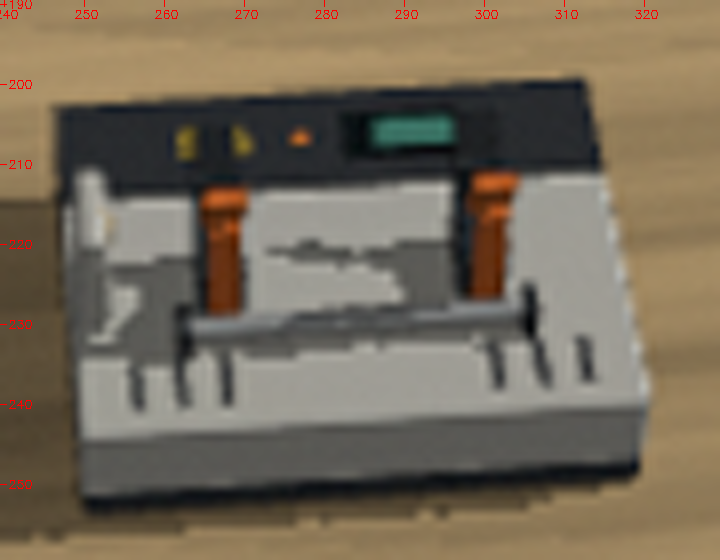

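View pics/s_blk.png

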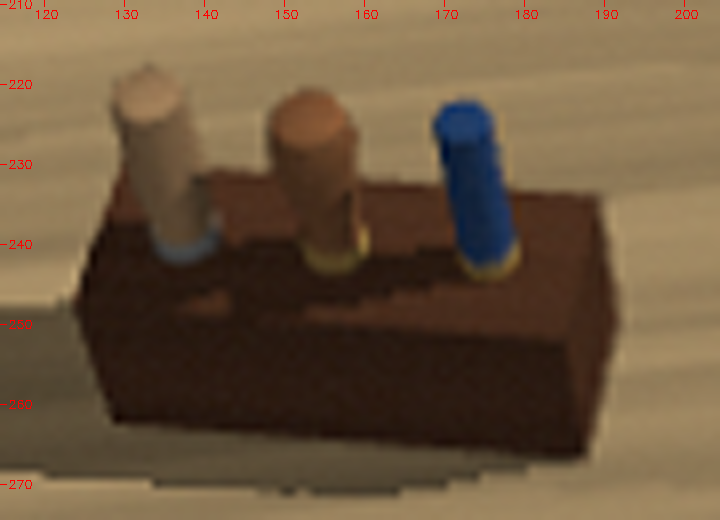

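```bash
cat > fit.py <<'E'
from h import *
from scipy.optimize import least_squares
def fit(obs,x0):
    # obs: list (cam, local xyz mm, uv) ; pose x,y,yaw
    def f(p):
        c,s=np.cos(p[2]),np.sin(p[2]); R=np.array([[c,-s,0],[s,c,0],[0,0,1]]); out=[]
        for n in ("scene","top"):
            o=[(l,u) for cam,l,u in obs if cam==n]
            if o: out.append((proj(n,np.array([l for l,_ in o])/1000@R.T+[p[0],p[1],0])-np.array([u for _,u in o])).ravel())
        return np.concatenate(out)
    s=least_squares(f,x0,loss='soft_l1'); print(np.round(s.x,4),"deg",round(np.degrees(s.x[2]),2)); print(np.round(f(s.x).reshape(-1,2),1).tolist()); return s.x
E
python3 - <<'E'
from fit import *
S,T="scene","top"
print("dock");d=fit([(T,(75,95,45),(241,189)),(T,(75,-95,45),(310.5,194.5)),(T,(-75,95,45),(236.5,243.5)),(T,(-75,-95,45),(306.5,249)),
 (S,(-75,-95,45),(246.5,203)),(S,(-75,95,45),(312,199.5)),(S,(75,95,45),(320,240)),(S,(75,-95,45),(250,244.5))],[.42,0,0])
print("hp");h=fit([(T,(0,114,14),(133.5,242.5)),(T,(0,-72,14),(200.7,239.5)),(T,(0,30,14),(162.5,241.2)),(T,(0,-30,14),(185.5,240.4)),
 (S,(0,114,14),(404,196.5)),(S,(0,-72,14),(346.5,204.5)),(S,(0,30,14),(380,200)),(S,(0,-30,14),(360,203.6))],[.35,.3,0])
print("tri")
def tri(a,b,name):
    (o1,v1),(o2,v2)=ray(T,[a]),ray(S,[b]); v1=v1[0];v2=v2[0]
    t=np.linalg.lstsq(np.c_[v1,-v2],o2-o1,rcond=None)[0]; p=o1+v1*t[0];q=o2+v2*t[1]; print(name,np.round((p+q)/2,4),"gap",np.round(p-q,4)); return (p+q)/2
pt=tri((389,197.3),(172.5,224.5),"pin top")
tri((408,202.5),(152.5,224.5),"awl top"); tri((428.5,207),(132.5,222),"gouge top")
tri((287,239),(265.5,207),"hole")
hole=onz(T,[(287,239)],.045)[0];hs=onz(S,[(265.5,207.2)],.045)[0]; print("hole",hole,hs)
c,s=np.cos(d[2]),np.sin(d[2]);R=np.array([[c,-s],[s,c]])
print("hole local",R.T@(hole[:2]-d[:2]),R.T@(hs[:2]-d[:2]))
for n,uv in (("jawL",(257.5,205)),("jawR",(291,207.5))):
    p=onz(T,[uv],.113)[0];print(n,p,R.T@(p[:2]-d[:2]))
print("tines top", [R.T@(onz(T,[uv],.102)[0][:2]-d[:2]) for uv in ((255,219.5),(289.5,222.5))])
E
```

```text
dock
[ 0.5072  0.0274 -0.0549] deg -3.15
[[0.4, -0.1], [1.5, -0.6], [2.2, -0.7], [0.4, -0.3], [0.9, -0.7], [1.4, -0.7], [0.3, 0.2], [1.3, 0.4]]
hp
[0.4411 0.3009 0.0655] deg 3.75
[[2.3, -0.7], [1.2, 0.4], [0.3, -0.2], [1.2, -0.8], [1.0, -0.1], [0.5, 0.3], [2.0, 0.0], [0.6, -0.0]]
tri
pin top [ 0.56   -0.2588  0.1325] gap [ 0.0007  0.0047 -0.0012]
awl top [ 0.5488 -0.3084  0.1275] gap [ 0.0008  0.0057 -0.0018]
gouge top [ 0.5383 -0.3575  0.1326] gap [ 0.0007  0.0051 -0.0019]
hole [ 0.4528 -0.0106  0.0473] gap [ 0.001   0.0067 -0.    ]
hole [ 0.45334686 -0.00725903  0.045     ] [ 0.45089669 -0.0137303   0.045     ]
hole local [-0.05183993 -0.03760964] [-0.05393133 -0.0442056 ]
jawL [0.53506832 0.06961559 0.113     ] [0.02554045 0.0436331 ]
jawR [ 0.53084842 -0.01478812  0.113     ] [ 0.025958 -0.040875]
tines top [array([-0.0106369,  0.0476108]), array([-0.01123889, -0.04019389])]
```

Dock, handpiece and pin are found, but the two cameras disagree by about 5 mm in y. I'll move above the handpiece and use the gripper itself to check the camera bias.

```bash
cat > go.py <<'E'
from h import *
from scipy.spatial.transform import Rotation as Ro
def st():
    s=r.read_state(); return s,np.array(s["ee_pos"]),Ro.from_quat(s["eef_rot"]).as_matrix()
def go(target,yaw=None):
    s,p,R=st()
    sp=0.
    if yaw is not None:
        a=np.degrees(np.arctan2(R[1,1],R[0,1])); d=(yaw-a+90)%180-90; sp=-d  # tool x is down -> spin sign flips
    t=R.T@(np.array(target)-p)*100
    print("t",round(s["time"],2),"pos",np.round(p,4),"xaxis",np.round(R[:,0],3),"yaxis",np.round(R[:,1],3),"w",round(s["width"],4),"F",np.round(s["ft_force"],1))
    print("spin needed",round(sp,2),"trans (before spin) cm",np.round(t,2),"after spin cm",np.round((Ro.from_euler('x',-sp,degrees=True).as_matrix())@t,2))
E
python3 - <<'E'
from go import *
go([.441,.301,.15],3.75)
print(np.round(r.read_state()["joint_positions"],2))
E
```

```text
t 0.1 pos [ 0.2234 -0.5833  0.2388] xaxis [-0.001  0.001 -1.   ] yaxis [ 0.358 -0.934 -0.001] w 0.087 F [ 0.7  0.4 -0.2]
spin needed -72.79 trans (before spin) cm [  8.98 -74.79 -51.95] after spin cm [  8.98  27.5  -86.81]
[ 1.18  0.33 -0.06  1.46  0.02  1.35 -0.09]
```

```bash
cat >> go.py <<'E'
def plan(wps,yaw=None,step=5.0,spmax=10.0):
    """wps: list of world targets; prints rows (cm, deg) from current pose"""
    s,p,R=st(); go(wps[-1],yaw)
    a=np.degrees(np.arctan2(R[1,1],R[0,1])); rem=-((yaw-a+90)%180-90) if yaw is not None else 0.
    out=[]
    for w in wps:
        w=np.array(w); n=max(1,int(np.ceil(np.linalg.norm(w-p)*100/step)))
        for i in range(n):
            q=p+(w-p)/(n-i); t=R.T@(q-p)*100; sp=float(np.clip(rem,-spmax,spmax)); rem-=sp
            out.append((np.round(t,1).tolist(),round(sp,1))); R=R@Ro.from_euler('x',sp,degrees=True).as_matrix(); p=q
    for t,sp in out: print(t,sp)
    print(len(out),"rows; spin left",rem)
E
python3 - <<'E'
from go import *
plan([[.45,-.3,.24],[.45,.1,.22],[.441,.301,.16]],3.75)
E
```

```text
t 0.1 pos [ 0.2234 -0.5833  0.2388] xaxis [-0.001  0.001 -1.   ] yaxis [ 0.358 -0.934 -0.001] w 0.087 F [ 0.7  0.4 -0.2]
spin needed -72.79 trans (before spin) cm [  7.98 -74.79 -51.95] after spin cm [  7.98  27.5  -86.81]
[-0.0, -2.3, -3.9] -10.0
[-0.0, -1.6, -4.3] -10.0
[-0.0, -0.8, -4.5] -10.0
[-0.0, -0.0, -4.5] -10.0
[-0.0, 0.8, -4.5] -10.0
[-0.0, 1.5, -4.3] -10.0
[-0.0, 2.2, -3.9] -10.0
[-0.0, 2.9, -3.5] -2.8
[0.2, 0.3, -4.4] 0.0
[0.2, 0.3, -4.4] 0.0
[0.2, 0.3, -4.4] 0.0
[0.2, 0.3, -4.4] 0.0
[0.2, 0.3, -4.4] 0.0
[0.2, 0.3, -4.4] 0.0
[0.2, 0.3, -4.4] 0.0
[0.2, 0.3, -4.4] 0.0
[0.2, 0.3, -4.4] 0.0
[1.2, 0.1, -4.0] 0.0
[1.2, 0.1, -4.0] 0.0
[1.2, 0.1, -4.0] 0.0
[1.2, 0.1, -4.0] 0.0
[1.2, 0.1, -4.0] 0.0
22 rows; spin left 0.0
```

```bash
python3 -m inch '[{"translation":[0,-2.3,-3.9],"spin":-10},{"translation":[0,-1.6,-4.3],"spin":-10},{"translation":[0,-0.8,-4.5],"spin":-10},{"translation":[0,0,-4.5],"spin":-10},{"translation":[0,0.8,-4.5],"spin":-10},{"translation":[0,1.5,-4.3],"spin":-10},{"translation":[0,2.2,-3.9],"spin":-10},{"translation":[0,2.9,-3.5],"spin":-2.8}]' 0
python3 -c "
from go import *
plan([[.45,.1,.22],[.441,.301,.16]],3.75); print(np.round(r.read_state()['joint_positions'],2))"
```

```text
time: 1.1
ee_pos: [0.4483, -0.2893, 0.2355]
eef_rot: [0.474, 0.527, -0.475, 0.522]
ft_force: [-0.2, -0.3, -0.0]
width: 0.0871
t 1.1 pos [ 0.4483 -0.2893  0.2355] xaxis [-0.005  0.004 -1.   ] yaxis [ 0.995  0.1   -0.005] w 0.0871 F [-0.2 -0.3 -0. ]
spin needed 2.0 trans (before spin) cm [  7.78   5.22 -58.78] after spin cm [  7.78   3.17 -58.92]
[0.2, 0.5, -4.8] 2.0
[0.2, 0.3, -4.9] 0.0
[0.2, 0.3, -4.9] 0.0
[0.2, 0.3, -4.9] 0.0
[0.2, 0.3, -4.9] 0.0
[0.2, 0.3, -4.9] 0.0
[0.2, 0.3, -4.9] 0.0
[0.2, 0.3, -4.9] 0.0
[1.2, 0.1, -4.0] 0.0
[1.2, 0.1, -4.0] 0.0
[1.2, 0.1, -4.0] 0.0
[1.2, 0.1, -4.0] 0.0
[1.2, 0.1, -4.0] 0.0
13 rows; spin left 0.0
[ 0.89  0.17 -0.44  1.68  0.07  1.31  0.53]
```

```bash
python3 -m inch '[{"translation":[0.2,0.5,-4.8],"spin":2},{"translation":[0.2,0.3,-4.9],"spin":0},{"translation":[0.2,0.3,-4.9],"spin":0},{"translation":[0.2,0.3,-4.9],"spin":0},{"translation":[0.2,0.3,-4.9],"spin":0},{"translation":[0.2,0.3,-4.9],"spin":0},{"translation":[0.2,0.3,-4.9],"spin":0},{"translation":[0.2,0.3,-4.9],"spin":0},{"translation":[1.2,0.1,-4],"spin":0},{"translation":[1.2,0.1,-4],"spin":0},{"translation":[1.2,0.1,-4],"spin":0},{"translation":[1.2,0.1,-4],"spin":0},{"translation":[1,0.1,-3],"spin":0},{"translation":[0,0,0],"spin":0}]'
python3 -c "
from go import *
plan([[.441,.301,.10]],3.75); print(np.round(r.read_state()['joint_positions'],2))
for n in ('scene','top'): shot(n,n+'1')
s,p,R=st()
for n in ('scene','top'):
  for sg in (-1,0,1): 
    print(n,sg,proj(n,[p+R[:,0]*.017+R[:,1]*.0435*sg]))"
```

```text
time: 2.85
ee_pos: [0.4348, 0.3143, 0.1591]
eef_rot: [0.481, 0.52, -0.483, 0.514]
ft_force: [-0.0, 0.4, 0.7]
width: 0.087
t 2.85 pos [0.4348 0.3143 0.1591] xaxis [-0.008  0.004 -1.   ] yaxis [ 0.998  0.07  -0.007] w 0.087 F [-0.   0.4  0.7]
spin needed 0.24 trans (before spin) cm [5.9  0.57 1.4 ] after spin cm [5.9  0.58 1.4 ]
[2.9, 0.3, 0.7] 0.2
[2.9, 0.3, 0.7] 0.0
2 rows; spin left 0.0
[ 0.1   0.34 -0.94  1.76  0.29  1.2  -0.86]
scene -1 [[375.90008596 157.04242857]]
scene 0 [[381.50914063 167.22351753]]
scene 1 [[387.34858544 177.85453659]]
top -1 [[155.9213928  259.71017364]]
top 0 [[155.74056638 241.69884986]]
top 1 [[155.58398121 223.84274767]]
```

```bash
python3 -c "
from h import *
crop('pics/scene1_full.png','s1',(340,130,420,215),8); crop('pics/top1_full.png','t1',(110,200,210,275),8)"
```

```text
(no output)
```

View pics/s1.png

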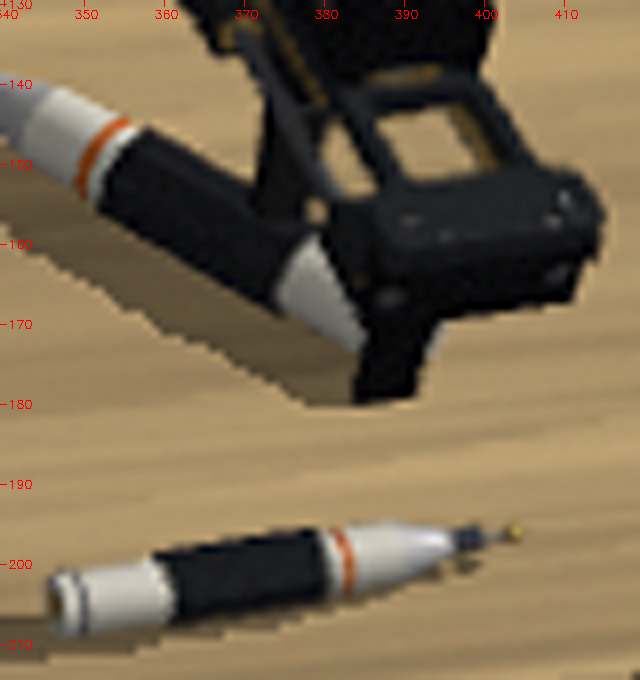

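View pics/t1.png

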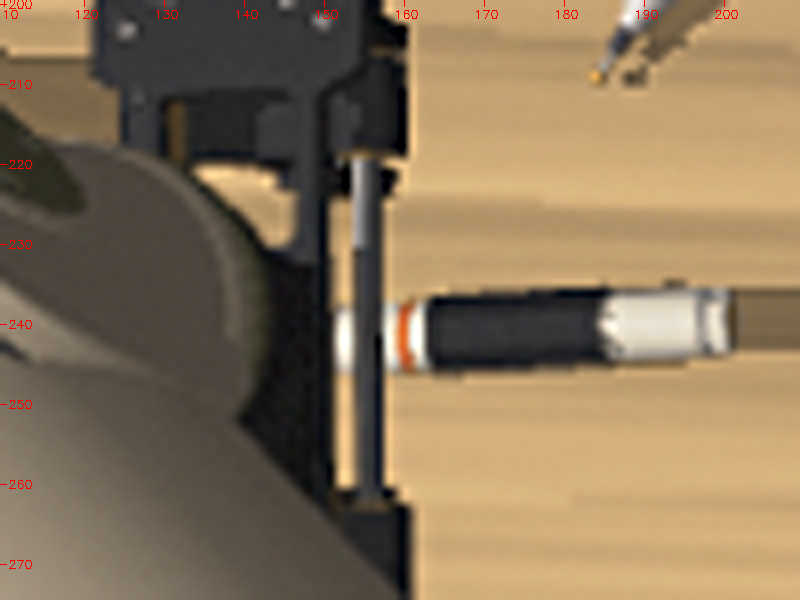

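```bash
python3 -m inch '[{"translation":[2.9,0.3,0.7],"spin":0.2},{"translation":[2.9,0.3,0.6],"spin":0},{"translation":[0,0,0],"spin":0}]'
python3 -c "
from go import *
plan([[.441,.302,.021]],3.75,2.5)
for n in ('scene','top'): shot(n,n+'2')
s,p,R=st()
for n in ('scene','top'):
  for sg in (-.0585,-.0435,0,.0435,.0585): 
    print(n,sg,proj(n,[p+R[:,0]*.017+R[:,1]*sg]))
crop('pics/scene2_full.png','s2',(340,150,420,230),7); crop('pics/top2_full.png','t2',(120,210,210,275),8)"
```

```text
time: 3.32
ee_pos: [0.4451, 0.2954, 0.1018]
eef_rot: [0.485, 0.515, -0.486, 0.513]
ft_force: [-0.1, -0.1, 0.3]
width: 0.0869
t 3.33 pos [0.4451 0.2954 0.1018] xaxis [-0.003  0.001 -1.   ] yaxis [ 0.998  0.057 -0.003] w 0.0869 F [-0.1 -0.1  0.3]
spin needed -0.46 trans (before spin) cm [ 8.08 -0.35 -0.67] after spin cm [ 8.08 -0.34 -0.67]
[2.0, -0.1, -0.2] -0.5
[2.0, -0.1, -0.2] 0.0
[2.0, -0.1, -0.2] 0.0
[2.0, -0.1, -0.2] 0.0
4 rows; spin left 0.0
scene -0.0585 [[367.19293327 170.94798538]]
scene -0.0435 [[368.94786119 174.39031962]]
scene 0 [[374.17325617 184.65816869]]
scene 0.0435 [[379.60900632 195.36833608]]
scene 0.0585 [[381.53407272 199.16847362]]
top -0.0585 [[168.9384473  261.32271888]]
top -0.0435 [[168.8935335  255.43882907]]
top 0 [[168.77624161 238.45967291]]
top 0.0435 [[168.67788271 221.61088611]]
top 0.0585 [[168.64827858 215.83236073]]
```

View pics/s2.png

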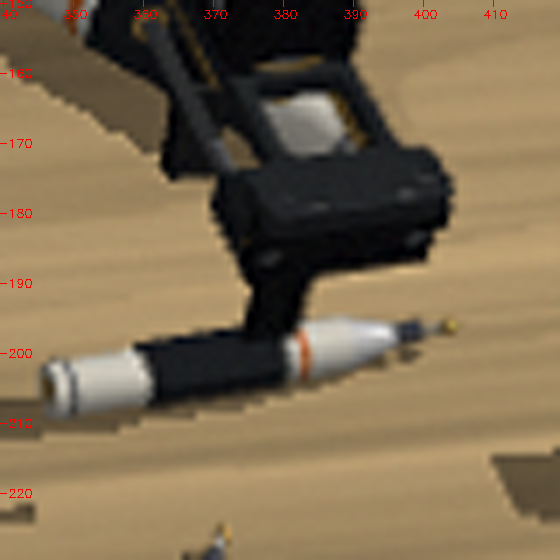

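View pics/t2.png

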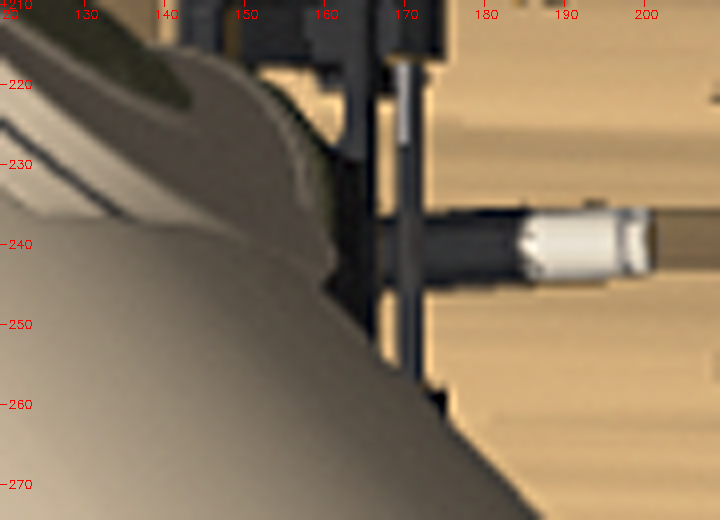

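```bash
python3 -c "
from go import *
print(onz('scene',[(370.1,201.8),(371.1,201.8)],.014), onz('top',[(174,240.8)],.014))
plan([[.443,.302,.021]],3.4,2.5)"
```

```text
[[0.44279645 0.29823706 0.014     ]
 [0.44320543 0.30119196 0.014     ]] [[0.44105621 0.30442604 0.014     ]]
t 3.42 pos [0.4457 0.2973 0.1039] xaxis [-0.     0.003 -1.   ] yaxis [ 0.998  0.058 -0.   ] w 0.0871 F [-0.3  0.   0.3]
spin needed -0.05 trans (before spin) cm [ 8.3  -0.24 -0.46] after spin cm [ 8.3  -0.24 -0.46]
[2.1, -0.1, -0.1] -0.1
[2.1, -0.1, -0.1] 0.0
[2.1, -0.1, -0.1] 0.0
[2.1, -0.1, -0.1] 0.0
4 rows; spin left 0.0
```

```bash
python3 -m inch '[{"translation":[2.1,-0.1,-0.1],"spin":0},{"translation":[2.1,-0.1,-0.1],"spin":0},{"translation":[2,-0.1,-0.1],"spin":0},{"translation":[1,0,-0.1],"spin":0},{"translation":[0,0,0],"spin":0}]'
python3 -c "
from go import *
plan([[.443,.302,.021]],3.4,2.5)"
```

```text
time: 4.05
ee_pos: [0.4428, 0.3024, 0.029]
eef_rot: [0.487, 0.515, -0.484, 0.514]
ft_force: [-0.2, -0.3, 0.8]
width: 0.087
t 4.05 pos [0.4428 0.3024 0.029 ] xaxis [ 0.002  0.004 -1.   ] yaxis [0.998 0.059 0.002] w 0.087 F [-0.2 -0.3  0.8]
spin needed -0.03 trans (before spin) cm [0.8  0.01 0.05] after spin cm [0.8  0.01 0.05]
[0.8, 0.0, 0.0] -0.0
1 rows; spin left 0.0
```

```bash
python3 -m inch '[{"translation":[0.7,0,0],"spin":0},{"translation":[0,0,0],"spin":0}]'
python3 -m inch '[{"translation":[0,0,0],"spin":0},{"translation":[0,0,0],"spin":0},{"translation":[0,0,0],"spin":0},{"translation":[0,0,0],"spin":0},{"translation":[0,0,0],"spin":0},{"translation":[0,0,0],"spin":0}]' 1 40
```

```text
time: 4.3
ee_pos: [0.4432, 0.3028, 0.0221]
eef_rot: [0.487, 0.515, -0.483, 0.514]
ft_force: [-0.2, -0.4, 0.0]
width: 0.0874
time: 5.05
ee_pos: [0.444, 0.303, 0.0232]
eef_rot: [0.488, 0.515, -0.483, 0.514]
ft_force: [0.6, -0.9, 0.3]
width: 0.0348
```

```bash
python3 -m inch '[{"translation":[0,0,0],"spin":0},{"translation":[0,0,0],"spin":0},{"translation":[0,0,0],"spin":0}]'
python3 -c "
from go import *
go([.44,.302,.15],3.4)
for n in ('scene','top'): shot(n,n+'3')
crop('pics/scene3_full.png','s3',(335,160,415,225),8); crop('pics/top3_full.png','t3',(120,210,210,275),8)"
```

```text
time: 5.42
ee_pos: [0.4438, 0.3031, 0.0232]
eef_rot: [0.488, 0.515, -0.483, 0.514]
ft_force: [-1.1, 1.0, 0.2]
width: 0.0272
t 5.42 pos [0.4438 0.3031 0.0232] xaxis [ 0.004  0.005 -1.   ] yaxis [0.998 0.058 0.004] w 0.0272 F [-1.1  1.   0.2]
spin needed -0.05 trans (before spin) cm [-12.68  -0.33   0.02] after spin cm [-12.68  -0.33   0.02]
```

View pics/s3.png

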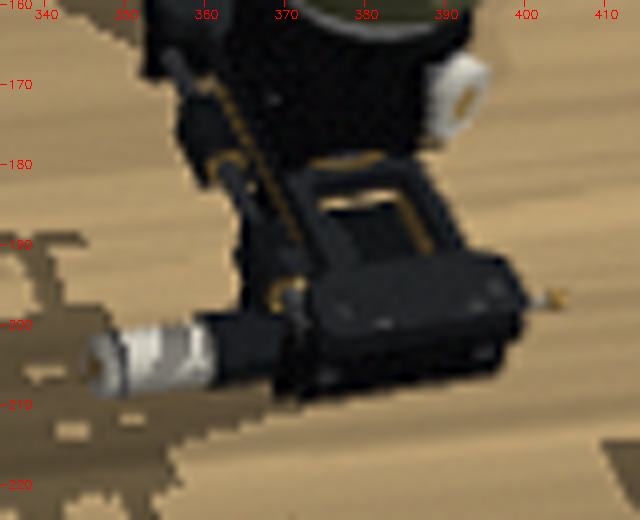

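View pics/t3.png

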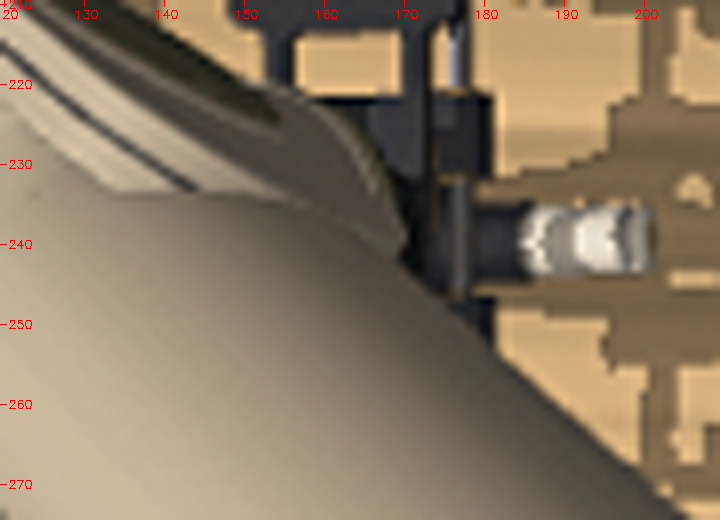

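Run:
```python
from fit import *
S,T="scene","top"
dt=fit([(T,(75,95,45),(241.3,189.1)),(T,(75,-95,45),(310.4,194.6)),(T,(-75,95,45),(236.4,243.5)),(T,(-75,-95,45),(306.4,249))],[.5,0,0])
ds=fit([(S,(-75,-95,45),(246.6,202.7)),(S,(-75,95,45),(312.4,199.3)),(S,(75,95,45),(320.5,240.1)),(S,(75,-95,45),(249.8,244.5))],[.5,0,0])
def loc(n,uv,z,d):
    c,s=np.cos(d[2]),np.sin(d[2]);R=np.array([[c,-s],[s,c]]); return np.round(1000*R.T@(onz(n,[uv],z)[0][:2]-d[:2]),1)
print("hole",loc(T,(286.8,239),.045,dt),loc(S,(265.5,207.2),.045,ds))
print("top jaw arms",loc(T,(256.7,205),.113,dt),loc(T,(290.8,207.5),.113,dt))
print("scene jaw arm tops",loc(S,(267.4,212.6),.113,ds),loc(S,(301,210.8),.113,ds))
print("shaft top",loc(T,(266,203.8),.053,dt),loc(T,(285,205.2),.053,dt))
print("shaft scene",loc(S,(270,229),.055,ds),loc(S,(290,228),.055,ds),loc(S,(262.5,230),.053,ds),loc(S,(306,227.3),.053,ds))
print("fork front bottoms top",[loc(T,u,z,dt) for z in (.045,.102) for u in ((255,219.7),(289.5,222.7))])
print("contact",loc(T,(304,213.5),.077,dt))
```

```text
[ 0.5064  0.03   -0.0543] deg -3.11
[[-0.4, -0.6], [0.5, -0.6], [-0.5, 0.4], [0.4, 0.6]]
[ 0.508   0.0247 -0.0623] deg -3.57
[[-0.4, 0.3], [0.5, 0.0], [0.6, -0.2], [-0.6, -0.2]]
hole [-51.  -39.6] [-54.6 -42. ]
top jaw arms [26.3 43.1] [ 26.8 -42.9]
scene jaw arm tops [ 28.9 -43.9] [29.3 43.5]
shaft top [38.  23.3] [ 38.3 -27.7]
shaft scene [ 35.2 -37.1] [35.9 16.3] [ 35.4 -57.1] [35.  59.6]
fork front bottoms top [array([-6.2, 49.6]), array([ -6.9, -43.4]), array([-10.2,  45. ]), array([-10.9, -42.8])]
contact [ 17.8 -78.8]
```

```bash
python3 -c "
from h import *
crop('pics/top3_full.png','t4',(248,196,314,228),12); crop('pics/scene3_full.png','s4',(243,205,311,240),11)"
```

```text
(no output)
```

View pics/t4.png

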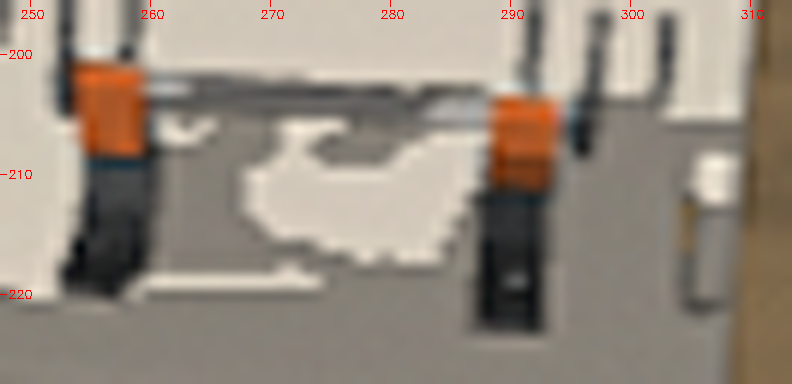

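View pics/s4.png

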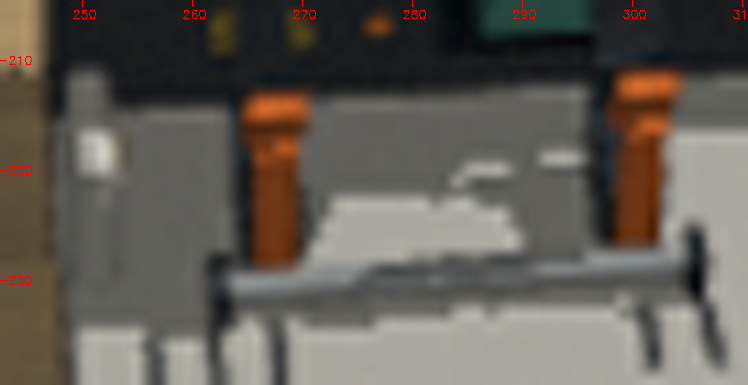

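Run:
```python
from fit import *
S,T="scene","top"
dt=[.5064,.03,-.0543]; ds=[.508,.0247,-.0623]
def loc(n,uv,z,d):
    c,s=np.cos(d[2]),np.sin(d[2]);R=np.array([[c,-s],[s,c]]); return np.round(1000*R.T@(onz(n,[uv],z)[0][:2]-d[:2]),1)
print("plate",loc(T,(307,208),.091,dt),loc(T,(307,221),.091,dt),"contact",loc(T,(304.5,214.1),.077,dt))
print("lip",loc(T,(257,208.6),.089,dt),loc(T,(290.5,211.3),.089,dt))
print("shaft",loc(T,(270,203.3),.053,dt),loc(T,(280,204),.053,dt),loc(S,(262.5,229.6),.053,ds),loc(S,(306,227.4),.053,ds))
print("plate scene",loc(S,(249,211),.091,ds),loc(S,(252.5,211),.091,ds))
# predicted for clip x
for cx in (10,12.5,15,17.5):
  pts=[]
  for n,d in ((T,dt),(S,ds)):
    c,s=np.cos(d[2]),np.sin(d[2])
    for l in ((cx+24,23,53),(cx+24,-23,53),(cx,-82,77),(cx,-82,91)):
        pts.append(np.round(proj(n,[[d[0]+(c*l[0]-s*l[1])/1e3,d[1]+(s*l[0]+c*l[1])/1e3,l[2]/1e3]])[0],1).tolist())
  print(cx,pts)
```

```text
plate [ 31.2 -84.8] [ -2.2 -87.2] contact [ 16.3 -80.2]
lip [19.7 43.4] [ 19.6 -43.2]
shaft [40.2 12.8] [ 40.5 -14. ] [ 34. -57.] [35.4 59.6]
plate scene [ -0.8 -90.1] [ -0.1 -80.9]
10 [[266.0, 205.3], [283.1, 206.7], [305.0, 216.6], [305.3, 216.1], [292.4, 227.8], [275.2, 228.8], [252.4, 217.4], [252.3, 213.8]]
12.5 [[266.1, 204.4], [283.2, 205.7], [305.1, 215.6], [305.4, 215.1], [292.5, 228.5], [275.3, 229.6], [252.5, 218.1], [252.4, 214.5]]
15 [[266.2, 203.5], [283.3, 204.8], [305.2, 214.7], [305.5, 214.2], [292.6, 229.2], [275.4, 230.3], [252.5, 218.8], [252.4, 215.2]]
17.5 [[266.2, 202.5], [283.4, 203.9], [305.2, 213.7], [305.5, 213.2], [292.7, 230.0], [275.5, 231.0], [252.6, 219.5], [252.5, 215.9]]
```

```bash
python3 -c "
from go import *
plan([[.444,.303,.17],[.523,.026,.16]],-3.3,4.0)"
```

```text
t 5.53 pos [0.4438 0.3031 0.0232] xaxis [ 0.004  0.005 -1.   ] yaxis [0.998 0.058 0.004] w 0.0274 F [-0.4  1.3 -0.3]
spin needed 6.65 trans (before spin) cm [-13.8    6.34  28.05] after spin cm [-13.8    9.55  27.13]
[-3.7, 0.0, -0.0] 6.7
[-3.7, 0.0, -0.0] 0.0
[-3.7, 0.0, -0.0] 0.0
[-3.7, 0.0, -0.0] 0.0
[0.1, 1.2, 3.4] 0.0
[0.1, 1.2, 3.4] 0.0
[0.1, 1.2, 3.4] 0.0
[0.1, 1.2, 3.4] 0.0
[0.1, 1.2, 3.4] 0.0
[0.1, 1.2, 3.4] 0.0
[0.1, 1.2, 3.4] 0.0
[0.1, 1.2, 3.4] 0.0
12 rows; spin left 0.0
```

```bash
python3 -m inch '[{"translation":[-1.5,0,0],"spin":0},{"translation":[-3.5,0,0],"spin":0},{"translation":[-3.5,0,0],"spin":0},{"translation":[-3.5,0,0],"spin":3},{"translation":[-2.5,0.3,0.7],"spin":3.7},{"translation":[0.1,1.2,3.2],"spin":0},{"translation":[0.1,1.2,3.4],"spin":0},{"translation":[0.1,1.2,3.4],"spin":0},{"translation":[0.1,1.2,3.4],"spin":0},{"translation":[0.1,1.2,3.4],"spin":0},{"translation":[0.1,1.2,3.4],"spin":0},{"translation":[0.1,1.2,3.2],"spin":0},{"translation":[0.1,0.8,2.2],"spin":0},{"translation":[0,0,0],"spin":0}]'
python3 -c "
from go import *
plan([[.523,.026,.16]],-3.3,4)
for n in ('scene','top'): shot(n,n+'5')
crop('pics/scene5_full.png','s5',(225,150,345,250),6); crop('pics/top5_full.png','t5',(220,180,330,260),7)"
```

```text
time: 7.28
ee_pos: [0.524, 0.0288, 0.1753]
eef_rot: [0.518, 0.485, -0.509, 0.487]
ft_force: [-0.6, 0.8, -0.4]
width: 0.0278
t 7.28 pos [0.524  0.0288 0.1753] xaxis [ 0.011  0.007 -1.   ] yaxis [ 0.998 -0.055  0.011] w 0.0278 F [-0.6  0.8 -0.4]
spin needed 0.14 trans (before spin) cm [ 1.53 -0.1   0.3 ] after spin cm [ 1.53 -0.1   0.3 ]
[1.5, -0.1, 0.3] 0.1
1 rows; spin left 0.0
```

View pics/s5.png

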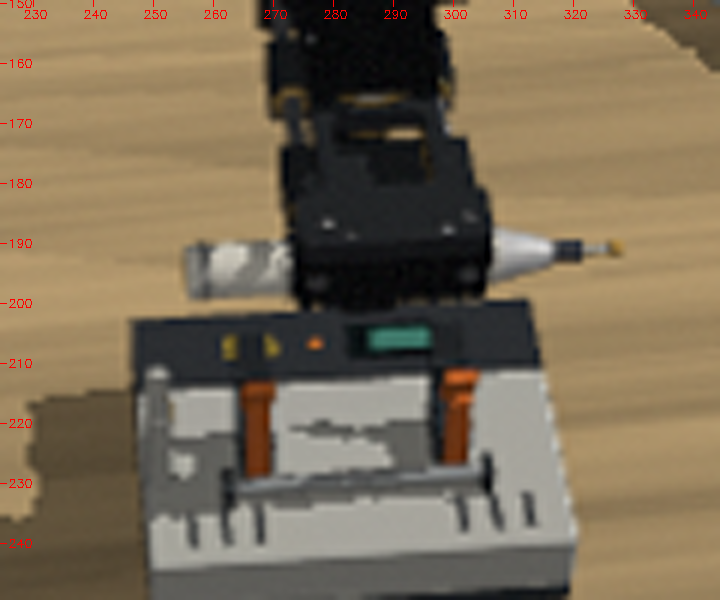

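View pics/t5.png

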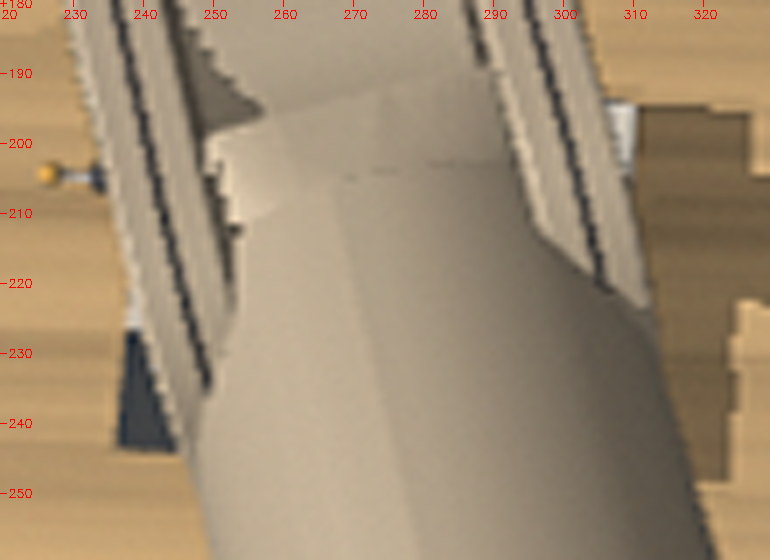

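Run:
```python
from fit import *
from go import *
S,T="scene","top"
s,p,R=st(); print(R)
dt=[.5064,.03,-.0543]; ds=[.508,.0247,-.0623]
def loc(n,uv,z,d):
    c,s_=np.cos(d[2]),np.sin(d[2]);Q=np.array([[c,-s_],[s_,c]]); return np.round(1000*Q.T@(onz(n,[uv],z)[0][:2]-d[:2]),1)
z=p[2]-.009
print("local nose,tail scene",loc(S,(326.8,191.2),z,ds),loc(S,(255.8,195),z,ds))
print("local nose top",loc(T,(226.5,204.5),z,dt))
print("world", onz(S,[(326.8,191.2),(255.8,195)],z),onz(T,[(226.5,204.5)],z), "tcp",p)
# expected for origin at tcp
o=p+R[:,0]*.009; ax=-R[:,2]; print("ax",ax)
print("expected nose/tail px scene",proj(S,[o+ax*.114,o-ax*.072]),"top nose",proj(T,[o+ax*.114]))
```

```text
[[ 0.01156282  0.99858361 -0.05193328]
 [ 0.0072665  -0.05201929 -0.99861964]
 [-0.99990675  0.01116948 -0.0078577 ]]
local nose,tail scene [ 15.9 108.4] [ 15.9 -72.3]
local nose top [ 16.  110.7]
world [[ 0.53060359  0.13194896  0.16645023]
 [ 0.51935717 -0.04841583  0.16645023]] [[0.52838707 0.13962013 0.16645023]] tcp [0.52365924 0.03125475 0.17545023]
ax [0.05193328 0.99861964 0.0078577 ]
expected nose/tail px scene [[331.79948021 190.20065895]
 [258.93001875 195.03996291]] top nose [[224.13992437 203.85720753]]
```

```bash
python3 -m inch '[{"translation":[1.5,-0.1,-0.3],"spin":0.3},{"translation":[2,0,0],"spin":0},{"translation":[1.2,0,0],"spin":0},{"translation":[0,0,0],"spin":0}]'
python3 -c "
from go import *
plan([[.5223,.0343,.125]],-3.3,4)
shot('scene','scene6')
crop('pics/scene6_full.png','s6',(225,160,345,250),6)"
```

```text
time: 7.88
ee_pos: [0.5218, 0.0395, 0.1258]
eef_rot: [0.518, 0.486, -0.508, 0.487]
ft_force: [0.1, -0.7, -0.8]
width: 0.0276
t 7.88 pos [0.5218 0.0395 0.1258] xaxis [ 0.011  0.008 -1.   ] yaxis [ 0.999 -0.052  0.011] w 0.0276 F [ 0.1 -0.7 -0.8]
spin needed 0.34 trans (before spin) cm [0.07 0.08 0.52] after spin cm [0.07 0.08 0.52]
[0.1, 0.1, 0.5] 0.3
1 rows; spin left 0.0
```

View pics/s6.png

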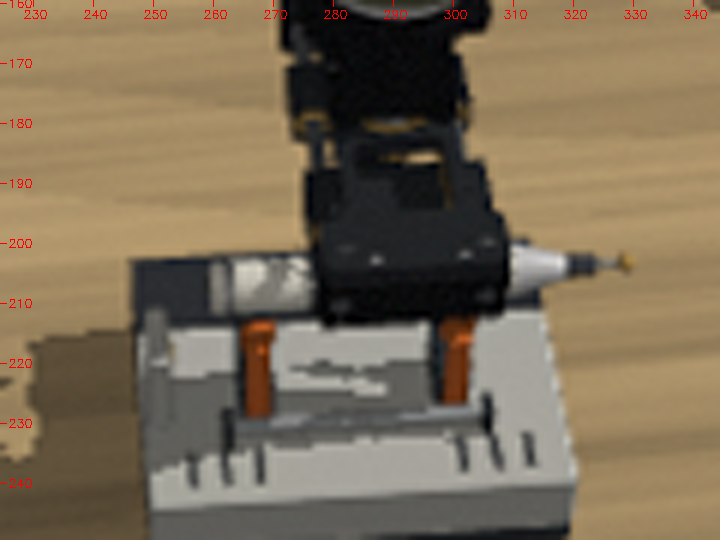

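```bash
python3 -m inch '[{"translation":[0.1,0,0.5],"spin":0.3},{"translation":[0,0,0],"spin":0}]'
python3 - <<'E'
from go import *
go([.5223,.0343,.086],-3.3)
shot('scene','scene7')
crop('pics/scene7_full.png','s7',(235,180,335,240),8)
E
```

```text
time: 8.18
ee_pos: [0.5224, 0.0344, 0.1261]
eef_rot: [0.519, 0.484, -0.509, 0.487]
ft_force: [0.4, 0.3, -1.1]
width: 0.0278
t 8.18 pos [0.5224 0.0344 0.1261] xaxis [ 0.013  0.008 -1.   ] yaxis [ 0.998 -0.057  0.013] w 0.0278 F [ 0.4  0.3 -1.1]
spin needed 0.01 trans (before spin) cm [ 4.01 -0.06  0.04] after spin cm [ 4.01 -0.06  0.04]
```

View pics/s7.png

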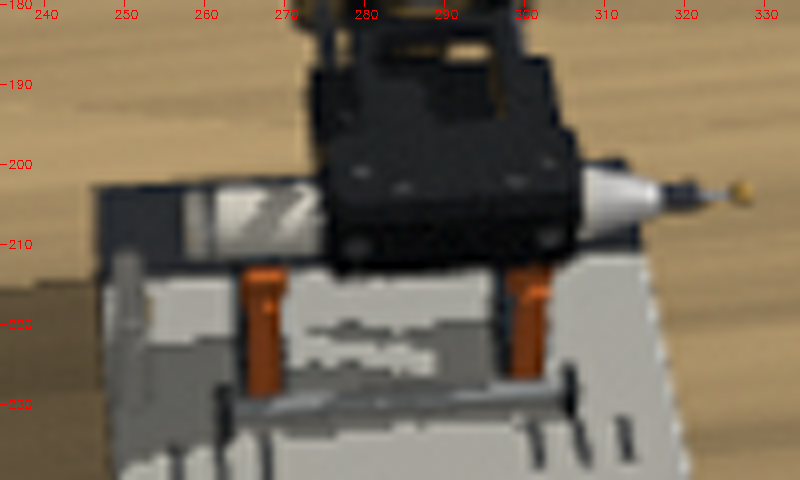

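Run:
```python
from fit import *
from go import *
S="scene"; s,p,R=st(); ds=[.508,.0247,-.0623]
def loc(n,uv,z,d):
    c,s_=np.cos(d[2]),np.sin(d[2]);Q=np.array([[c,-s_],[s_,c]]); return np.round(1000*Q.T@(onz(n,[uv],z)[0][:2]-d[:2]),1)
z=p[2]-.009
print(loc(S,(327.5,203.8),z,ds),loc(S,(257.5,207.5),z,ds), loc(S,(258,203.5),z+.012,ds),loc(S,(253.2,218),.077,ds))
```

```text
[ 13.6 115.4] [ 12.9 -68.2] [ 10.2 -66.7] [ 12.3 -80. ]
```

```bash
python3 -m inch '[{"translation":[0.5,-0.1,0.2],"spin":0},{"translation":[0.5,0,0],"spin":0},{"translation":[0.5,0,0],"spin":0},{"translation":[0,0,0],"spin":0}]'
python3 -c "
from go import *
go([.5217,.0325,.086],-3.3)"
```

```text
time: 8.72
ee_pos: [0.5209, 0.0327, 0.1103]
eef_rot: [0.519, 0.485, -0.509, 0.486]
ft_force: [-2.1, -0.4, -0.9]
width: 0.0274
t 8.72 pos [0.5209 0.0327 0.1103] xaxis [ 0.012  0.008 -1.   ] yaxis [ 0.998 -0.057  0.012] w 0.0274 F [-2.1 -0.4 -0.9]
spin needed 0.02 trans (before spin) cm [2.43 0.05 0.03] after spin cm [2.43 0.05 0.03]
```

```bash
python3 -m inch '[{"translation":[0.6,0.1,0],"spin":0},{"translation":[0.6,0,0],"spin":0}]'
python3 -c "
from go import *
go([.5217,.0325,.086],-3.3)"
python3 -m inch '[{"translation":[0.6,0,0],"spin":0}]'
python3 -c "
from go import *
go([.5217,.0325,.086],-3.3)"
```

```text
time: 8.98
ee_pos: [0.5212, 0.0331, 0.0982]
eef_rot: [0.518, 0.485, -0.509, 0.486]
ft_force: [-3.8, -0.8, -1.0]
width: 0.0274
t 8.97 pos [0.5212 0.0331 0.0982] xaxis [ 0.01   0.008 -1.   ] yaxis [ 0.998 -0.057  0.01 ] w 0.0274 F [-3.8 -0.8 -1. ]
spin needed 0.05 trans (before spin) cm [1.21 0.04 0.07] after spin cm [1.21 0.04 0.07]
time: 9.1
ee_pos: [0.5215, 0.0332, 0.0919]
eef_rot: [0.519, 0.485, -0.509, 0.486]
ft_force: [0.5, -0.1, -1.0]
width: 0.0278
t 9.1 pos [0.5215 0.0332 0.0919] xaxis [ 0.011  0.008 -1.   ] yaxis [ 0.998 -0.057  0.01 ] w 0.0278 F [ 0.5 -0.1 -1. ]
spin needed 0.06 trans (before spin) cm [0.59 0.02 0.08] after spin cm [0.59 0.02 0.08]
```

```bash
for i in 1 ; do python3 -m inch '[{"translation":[0.4,0,0],"spin":0}]'; done; python3 -m inch '[{"translation":[0.3,0,0],"spin":0}]'
python3 -c "
from go import *
go([.5217,.0325,.086],-3.3)
shot('scene','scene8')
crop('pics/scene8_full.png','s8',(235,180,335,240),8)"
```

```text
time: 9.22
ee_pos: [0.5217, 0.0333, 0.0874]
eef_rot: [0.519, 0.485, -0.509, 0.486]
ft_force: [-0.8, -0.1, 5.4]
width: 0.0275
time: 9.35
ee_pos: [0.5231, 0.0333, 0.0857]
eef_rot: [0.519, 0.484, -0.509, 0.487]
ft_force: [-14.0, -3.3, 44.2]
width: 0.0277
t 9.35 pos [0.5231 0.0333 0.0857] xaxis [ 0.014  0.008 -1.   ] yaxis [ 0.998 -0.057  0.013] w 0.0277 F [-14.   -3.3  44.2]
spin needed 0.05 trans (before spin) cm [-0.03 -0.14  0.09] after spin cm [-0.03 -0.14  0.09]
```

View pics/s8.png

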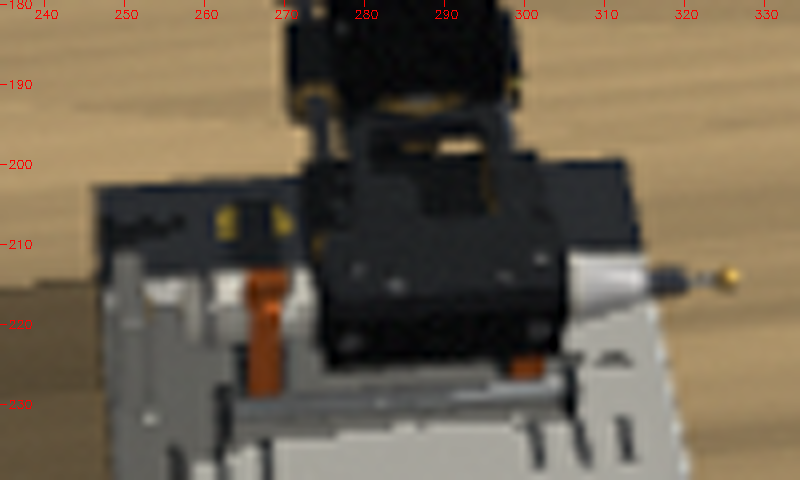

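```bash
python3 -m inch '[{"translation":[0,-0.1,0],"spin":0},{"translation":[0,0,0],"spin":0}]'
python3 -m inch '[{"translation":[0,0,0],"spin":0},{"translation":[0,0,0],"spin":0}]' 
python3 -c "
from go import *
go([.5217,.0325,.086],-3.3)"
```

```text
time: 9.65
ee_pos: [0.5231, 0.0333, 0.0864]
eef_rot: [0.52, 0.484, -0.508, 0.487]
ft_force: [-0.5, 0.1, -1.8]
width: 0.0272
time: 9.9
ee_pos: [0.5231, 0.0333, 0.0862]
eef_rot: [0.52, 0.484, -0.508, 0.487]
ft_force: [0.4, -0.2, -0.1]
width: 0.0274
t 9.9 pos [0.5231 0.0333 0.0862] xaxis [ 0.016  0.007 -1.   ] yaxis [ 0.998 -0.057  0.015] w 0.0274 F [ 0.4 -0.2 -0.1]
spin needed 0.03 trans (before spin) cm [ 0.01 -0.13  0.09] after spin cm [ 0.01 -0.13  0.09]
```

```bash
python3 -m inch '[{"translation":[0,0,0],"spin":0},{"translation":[0,0,0],"spin":0},{"translation":[0,0,0],"spin":0},{"translation":[0,0,0],"spin":0}]' 0.3
python3 -m inch '[{"translation":[-1,0,0],"spin":0},{"translation":[-3,0,0],"spin":0},{"translation":[-4,0,0],"spin":0},{"translation":[-4,0,0],"spin":0},{"translation":[0,0,0],"spin":0}]'
python3 -c "
from go import *
print(np.round(r.read_state()['joint_positions'],2))
go([.45,-.2,.25])
shot('scene','scene9')
crop('pics/scene9_full.png','s9',(235,180,335,250),8)"
```

```text
time: 10.4
ee_pos: [0.5233, 0.0334, 0.0863]
eef_rot: [0.52, 0.484, -0.508, 0.487]
ft_force: [-0.2, 0.2, -0.2]
width: 0.0576
time: 11.02
ee_pos: [0.5212, 0.033, 0.2125]
eef_rot: [0.52, 0.484, -0.507, 0.488]
ft_force: [-0.9, -0.3, -0.1]
width: 0.061
[ 0.58  0.19 -0.81  1.75  0.14  1.25 -0.31]
t 11.03 pos [0.5212 0.033  0.2125] xaxis [ 0.017  0.008 -1.   ] yaxis [ 0.998 -0.056  0.016] w 0.061 F [-0.9 -0.3 -0.1]
spin needed 0.0 trans (before spin) cm [-4.06 -5.75 23.63] after spin cm [-4.06 -5.75 23.63]
```

View pics/s9.png

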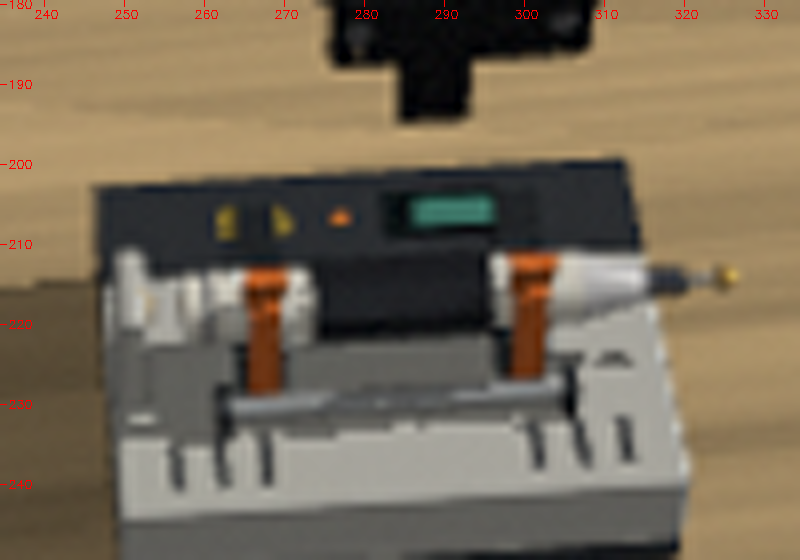

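```bash
python3 -c "
from go import *
plan([[.56,-.257,.19]],-12.4,4.5)"
```

```text
t 11.07 pos [0.5204 0.0328 0.2108] xaxis [ 0.014  0.008 -1.   ] yaxis [ 0.998 -0.056  0.014] w 0.0606 F [ 0.6 -0.3  0.2]
spin needed 9.19 trans (before spin) cm [ 1.91  5.54 28.73] after spin cm [ 1.91 10.06 27.47]
[0.3, 0.8, 4.1] 9.2
[0.3, 1.4, 3.9] 0.0
[0.3, 1.4, 3.9] 0.0
[0.3, 1.4, 3.9] 0.0
[0.3, 1.4, 3.9] 0.0
[0.3, 1.4, 3.9] 0.0
[0.3, 1.4, 3.9] 0.0
7 rows; spin left 0.0
```

```bash
python3 -m inch '[{"translation":[0.2,0.8,4.1],"spin":9.2},{"translation":[0.2,1.4,3.9],"spin":0},{"translation":[0.2,1.4,3.9],"spin":0},{"translation":[0.2,1.4,3.9],"spin":0},{"translation":[0.2,1.4,3.9],"spin":0},{"translation":[0.2,1.4,3.9],"spin":0},{"translation":[0.2,1,3],"spin":0},{"translation":[0,0,0],"spin":0},{"translation":[0,0,0],"spin":0}]' 0
python3 -c "
from go import *
plan([[.56,-.257,.19]],-12.4,4.5)
s,p,R=st()
shot('scene','scene10');shot('top','top10')
for n in ('scene','top'): print(n,proj(n,[p+R[:,0]*.017+R[:,1]*sg for sg in (-.0435,0,.0435)]).round(1).tolist())
crop('pics/scene10_full.png','s10',(110,160,230,280),6);crop('pics/top10_full.png','t10',(230,160,450,260),3.6)"
```

```text
time: 12.2
ee_pos: [0.5519, -0.2516, 0.1854]
eef_rot: [0.555, 0.446, -0.548, 0.44]
ft_force: [0.2, 0.7, 0.4]
width: 0.0873
t 12.2 pos [ 0.5519 -0.2516  0.1854] xaxis [ 0.002  0.013 -1.   ] yaxis [ 0.976 -0.216 -0.   ] w 0.0873 F [0.2 0.7 0.4]
spin needed -0.08 trans (before spin) cm [-0.46  0.91  0.35] after spin cm [-0.46  0.91  0.35]
[-0.5, 0.9, 0.3] -0.1
1 rows; spin left 0.0
scene [[178.1, 199.3], [174.5, 212.1], [170.8, 225.6]]
top [[387.2, 216.4], [391.1, 198.7], [394.9, 181.2]]
```

View pics/s10.png

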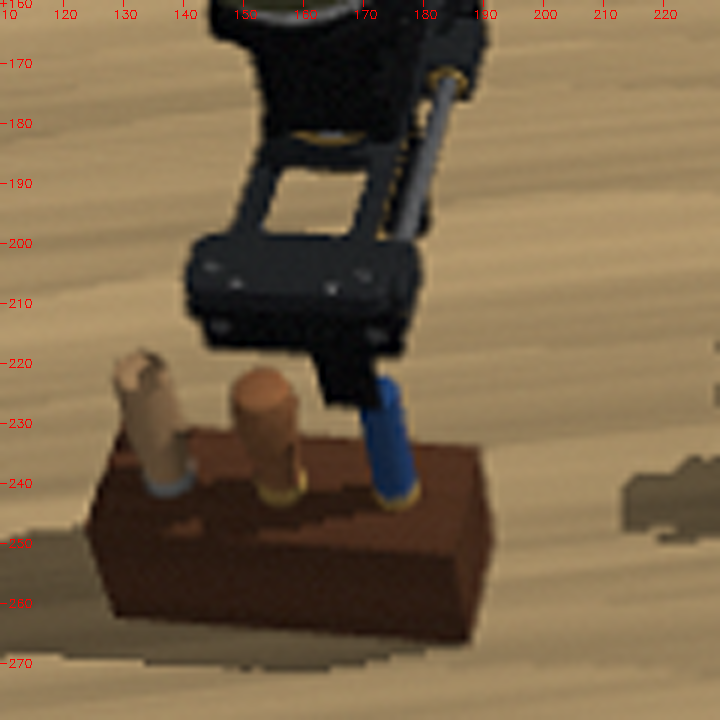

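View pics/t10.png

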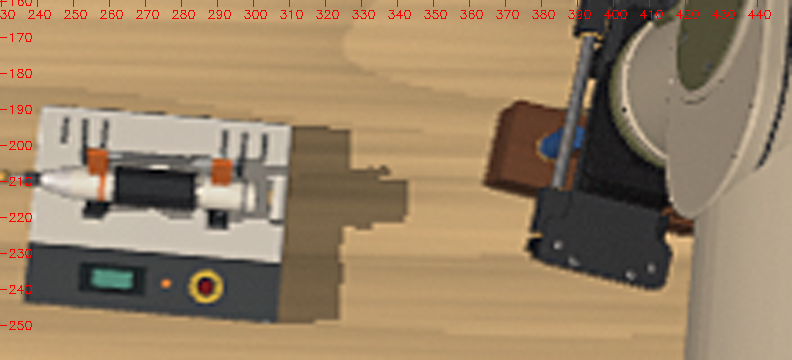

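```bash
python3 -m inch '[{"translation":[1,0.9,0.3],"spin":0},{"translation":[0.8,0,0],"spin":0},{"translation":[0,0,0],"spin":0}]' 
python3 -c "
from go import *
plan([[.56,-.256,.103]],-12.4,3)
s,p,R=st()
shot('scene','scene11');shot('top','top11')
for n in ('scene','top'): print(n,proj(n,[p+R[:,0]*.017+R[:,1]*sg for sg in (-.0435,0,.0435)]).round(1).tolist())
crop('pics/scene11_full.png','s11',(130,180,210,280),7);crop('pics/top11_full.png','t11',(350,170,430,250),7)"
```

```text
time: 12.68
ee_pos: [0.561, -0.2547, 0.1663]
eef_rot: [0.554, 0.446, -0.547, 0.441]
ft_force: [-0.3, -0.1, 0.3]
width: 0.0872
t 12.68 pos [ 0.561  -0.2547  0.1663] xaxis [ 0.002  0.012 -1.   ] yaxis [ 0.977 -0.213 -0.   ] w 0.0872 F [-0.3 -0.1  0.3]
spin needed 0.09 trans (before spin) cm [ 6.33 -0.06  0.23] after spin cm [ 6.33 -0.06  0.23]
[2.1, -0.0, 0.1] 0.1
[2.1, -0.0, 0.1] 0.0
[2.1, -0.0, 0.1] 0.0
3 rows; spin left 0.0
scene [[177.8, 207.3], [174.3, 220.2], [170.7, 233.8]]
top [[386.4, 213.3], [390.1, 196.0], [393.9, 178.9]]
```

View pics/s11.png

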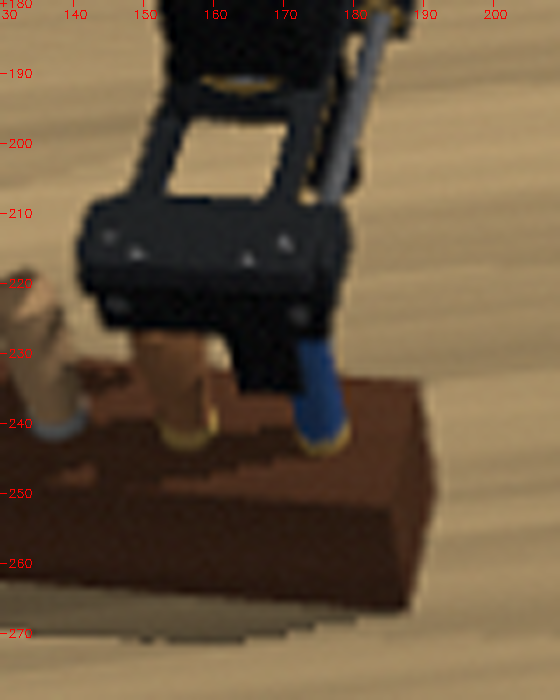

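View pics/t11.png

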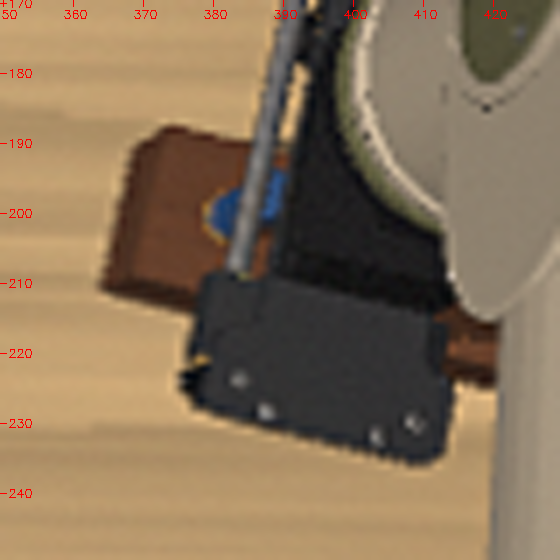

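```bash
python3 -c "
from go import *
s,p,R=st()
for P in ((.561,-.2547,.133),(.560,-.2575,.133),(.560,-.256,.065)): print(P,proj('scene',[P]).round(1),proj('top',[P]).round(1))
print(proj('scene',[p+R[:,0]*.017+R[:,1]*a+R[:,2]*b for a in (.0435,.0585) for b in (-.0095,.0095)]).round(1).tolist())
"
```

```text
(0.561, -0.2547, 0.133) [[175.1 224.7]] [[388.4 196.9]]
(0.56, -0.2575, 0.133) [[174.  224.5]] [[389.5 197.4]]
(0.56, -0.256, 0.065) [[178.2 241.9]] [[381.9 200.8]]
[[174.5, 233.9], [166.6, 233.5], [173.2, 238.7], [165.3, 238.3]]
```

```bash
python3 -m inch '[{"translation":[2,0,0.1],"spin":0},{"translation":[2,0,0.1],"spin":0},{"translation":[1.6,0,0],"spin":0},{"translation":[0,0,0],"spin":0}]' 
python3 -c "
from go import *
plan([[.561,-.2547,.103]],-12.4,3)
shot('scene','scene12')
crop('pics/scene12_full.png','s12',(130,180,210,280),7)"
```

```text
time: 13.28
ee_pos: [0.5602, -0.2562, 0.1065]
eef_rot: [0.554, 0.446, -0.547, 0.44]
ft_force: [0.0, 0.4, 0.2]
width: 0.0869
t 13.28 pos [ 0.5602 -0.2562  0.1065] xaxis [ 0.002  0.012 -1.   ] yaxis [ 0.977 -0.214 -0.001] w 0.0869 F [0.  0.4 0.2]
spin needed 0.07 trans (before spin) cm [ 0.35  0.05 -0.16] after spin cm [ 0.35  0.05 -0.16]
[0.4, 0.0, -0.2] 0.1
1 rows; spin left 0.0
```

View pics/s12.png

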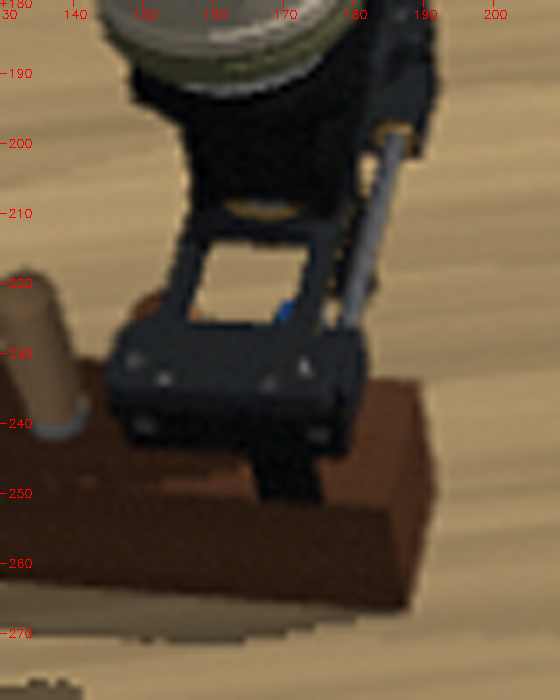

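```bash
python3 -m inch '[{"translation":[0.3,0,-0.1],"spin":0},{"translation":[0,0,0],"spin":0}]' 
python3 -m inch '[{"translation":[0,0,0],"spin":0},{"translation":[0,0,0],"spin":0},{"translation":[0,0,0],"spin":0},{"translation":[0,0,0],"spin":0},{"translation":[0,0,0],"spin":0},{"translation":[0,0,0],"spin":0},{"translation":[0,0,0],"spin":0},{"translation":[0,0,0],"spin":0},{"translation":[0,0,0],"spin":0},{"translation":[0,0,0],"spin":0}]' 1 40
python3 -c "
from go import *
go([.561,-.2547,.103],-12.4)"
```

```text
time: 13.58
ee_pos: [0.5615, -0.2554, 0.1052]
eef_rot: [0.555, 0.445, -0.547, 0.441]
ft_force: [-0.2, -0.3, -0.7]
width: 0.0868
time: 14.82
ee_pos: [0.5621, -0.2557, 0.1063]
eef_rot: [0.555, 0.445, -0.547, 0.442]
ft_force: [-0.0, 0.2, 0.5]
width: 0.0173
t 14.82 pos [ 0.5621 -0.2557  0.1063] xaxis [ 0.006  0.01  -1.   ] yaxis [ 0.977 -0.214  0.004] w 0.0173 F [-0.   0.2  0.5]
spin needed 0.06 trans (before spin) cm [ 0.33 -0.13 -0.07] after spin cm [ 0.33 -0.13 -0.07]
```

```bash
python3 -m inch '[{"translation":[-1,0,0],"spin":0},{"translation":[-2.5,0,0],"spin":0},{"translation":[-3,0,0],"spin":0},{"translation":[-3.5,0,0],"spin":0},{"translation":[-2.5,0,0],"spin":0},{"translation":[0,0,0],"spin":0}]' 
python3 -c "
from go import *
plan([[.454,-.008,.23],[.454,-.008,.17]],-3.3,4)
shot('scene','scene13')
crop('pics/scene13_full.png','s13',(100,140,220,280),5)"
```

```text
time: 15.58
ee_pos: [0.5612, -0.2566, 0.238]
eef_rot: [0.555, 0.445, -0.546, 0.442]
ft_force: [0.5, -0.5, 0.2]
width: 0.0169
t 15.57 pos [ 0.5612 -0.2566  0.238 ] xaxis [ 0.007  0.01  -1.   ] yaxis [ 0.977 -0.213  0.005] w 0.0169 F [ 0.5 -0.5  0.2]
spin needed -9.0 trans (before spin) cm [  6.98 -15.8  -21.92] after spin cm [  6.98 -12.18 -24.13]
[0.1, -2.3, -3.1] -9.0
[0.1, -1.7, -3.5] 0.0
[0.1, -1.7, -3.5] 0.0
[0.1, -1.7, -3.5] 0.0
[0.1, -1.7, -3.5] 0.0
[0.1, -1.7, -3.5] 0.0
[0.1, -1.7, -3.5] 0.0
[3.0, -0.0, 0.0] 0.0
[3.0, -0.0, 0.0] 0.0
9 rows; spin left 0.0
```

View pics/s13.png

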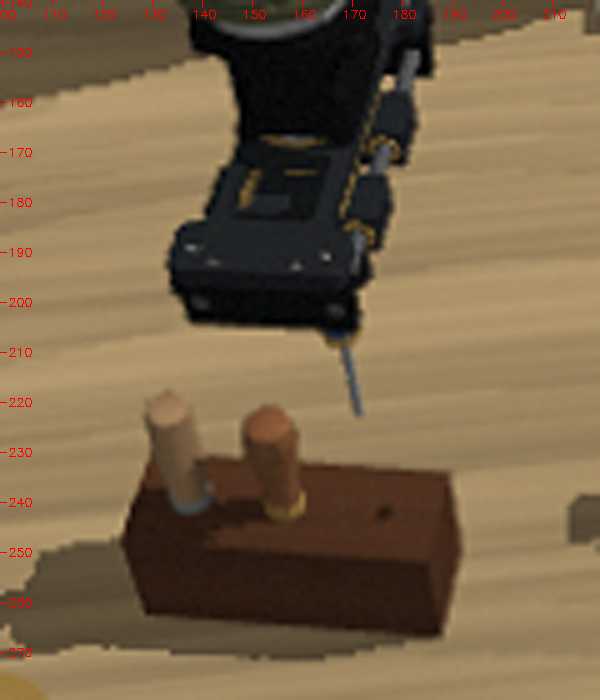

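```bash
python3 -m inch '[{"translation":[0,-2.3,-3],"spin":-9},{"translation":[0.1,-1.7,-3.5],"spin":0},{"translation":[0.1,-1.7,-3.5],"spin":0},{"translation":[0.1,-1.7,-3.5],"spin":0},{"translation":[0.1,-1.7,-3.5],"spin":0},{"translation":[0.1,-1.7,-3.5],"spin":0},{"translation":[0.1,-1.4,-3],"spin":0},{"translation":[2.5,0,0],"spin":0},{"translation":[2,0,0],"spin":0},{"translation":[0,0,0],"spin":0}]' 
python3 -c "
from go import *
plan([[.454,-.008,.17]],-3.3,4)
s,p,R=st()
t=p+R[:,0]*.0963; print('tip',t,proj('scene',[t]),proj('top',[t]))
shot('scene','scene14'); shot('top','top14')
crop('pics/scene14_full.png','s14',(225,150,325,250),7);crop('pics/top14_full.png','t14',(230,180,330,260),7)"
```

```text
time: 16.88
ee_pos: [0.4468, -0.0038, 0.1764]
eef_rot: [0.514, 0.492, -0.512, 0.481]
ft_force: [0.2, 0.2, -0.1]
width: 0.0175
t 16.88 pos [ 0.4468 -0.0038  0.1764] xaxis [-0.009  0.014 -1.   ] yaxis [ 0.999 -0.053 -0.009] w 0.0175 F [ 0.2  0.2 -0.1]
spin needed 0.28 trans (before spin) cm [0.63 0.75 0.39] after spin cm [0.63 0.75 0.39]
[0.6, 0.7, 0.4] 0.3
1 rows; spin left 0.0
tip [ 0.44598031 -0.00247329  0.08013915] [[269.33051076 196.74016853]] [[285.20688634 241.46532161]]
```

View pics/s14.png

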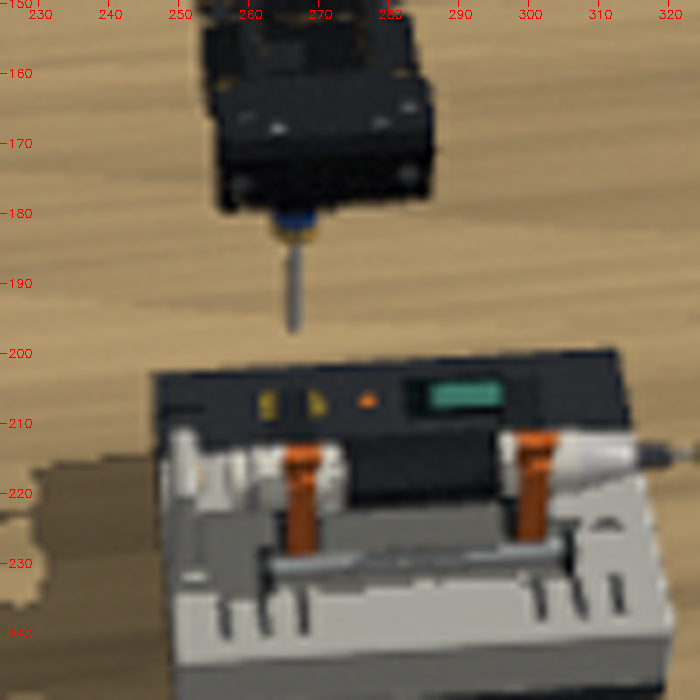

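View pics/t14.png

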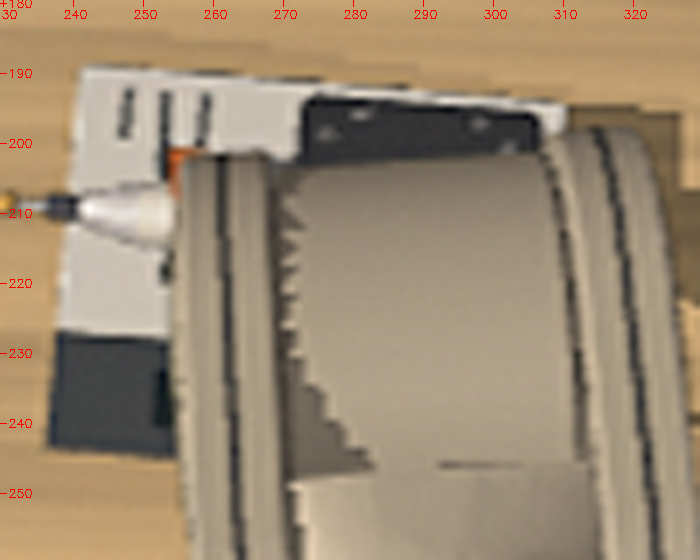

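```bash
python3 -c "
from go import *
s,p,R=st()
print(proj('scene',[p+R[:,0]*a for a in (.0413,.0963)]).round(1))
h=onz('scene',[(266.2,207.2),(269.2,207.2)],.045); print(h, onz('top',[(286.8,239)],.045))
go([h[1][0],h[1][1],.17])
crop('pics/scene14_full.png','s14b',(250,190,290,222),18)"
```

```text
[[269.3 182.3]
 [269.3 196.7]]
[[ 0.45116763 -0.01179139  0.045     ]
 [ 0.45232888 -0.00348061  0.045     ]] [[ 0.45333339 -0.00672482  0.045     ]]
t 16.98 pos [ 0.448 -0.004  0.178] xaxis [-0.006  0.013 -1.   ] yaxis [ 0.999 -0.053 -0.007] w 0.0172 F [ 0.7  0.1 -0.1]
spin needed 0.0 trans (before spin) cm [ 0.8   0.44 -0.06] after spin cm [ 0.8   0.44 -0.06]
```

View pics/s14b.png

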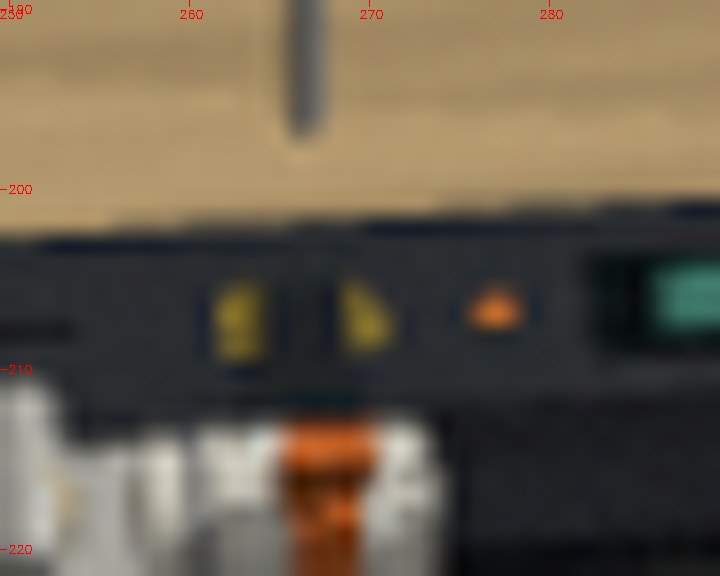

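```bash
python3 -m inch '[{"translation":[0.8,0.6,0.2],"spin":0},{"translation":[1.3,0,0],"spin":0},{"translation":[0.8,0,0],"spin":0},{"translation":[0,0,0],"spin":0}]' 
python3 -c "
from go import *
s,p,R=st(); go([.454,-.0063,.148],-3.3)
t=p+R[:,0]*.0963; print('tip',t,proj('scene',[t]))
shot('scene','scene15')
crop('pics/scene15_full.png','s15',(245,170,295,225),13)"
```

```text
time: 17.48
ee_pos: [0.4547, -0.0066, 0.1477]
eef_rot: [0.515, 0.491, -0.511, 0.482]
ft_force: [-0.8, 0.4, -0.3]
width: 0.0172
t 17.48 pos [ 0.4547 -0.0066  0.1477] xaxis [-0.005  0.013 -1.   ] yaxis [ 0.999 -0.054 -0.006] w 0.0172 F [-0.8  0.4 -0.3]
spin needed 0.19 trans (before spin) cm [-0.03 -0.08 -0.02] after spin cm [-0.03 -0.08 -0.02]
tip [ 0.45426715 -0.0052783   0.05140446] [[268.68205529 206.18643229]]
```

View pics/s15.png

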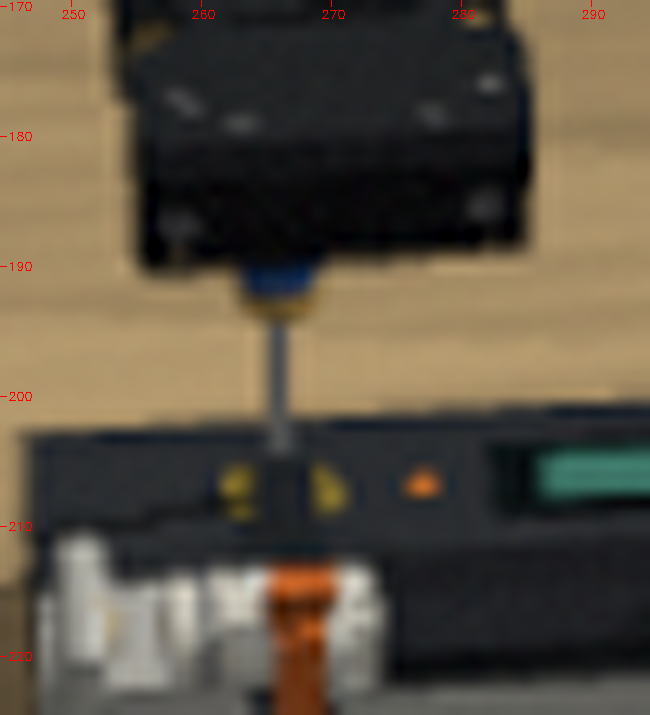

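```bash
python3 -m inch '[{"translation":[0.5,-0.1,0],"spin":0},{"translation":[0.3,0,0],"spin":0}]' 
python3 -m inch '[{"translation":[0.4,0,0],"spin":0},{"translation":[0.3,0,0],"spin":0}]' 
python3 -c "
from go import *
s,p,R=st(); go([.454,-.0063,.12],-3.3)"
```

```text
time: 17.77
ee_pos: [0.4541, -0.0064, 0.1401]
eef_rot: [0.516, 0.49, -0.511, 0.482]
ft_force: [-0.2, -0.4, -0.8]
width: 0.0174
time: 18.02
ee_pos: [0.4542, -0.0063, 0.1328]
eef_rot: [0.516, 0.49, -0.511, 0.482]
ft_force: [-0.0, 0.3, -1.3]
width: 0.0172
t 18.02 pos [ 0.4542 -0.0063  0.1328] xaxis [-0.003  0.013 -1.   ] yaxis [ 0.999 -0.054 -0.004] w 0.0172 F [-0.   0.3 -1.3]
spin needed 0.19 trans (before spin) cm [ 1.28 -0.01  0.02] after spin cm [ 1.28 -0.01  0.02]
```

In the bore (tip ≈ 36.5 mm high, no contact). Now press.

```bash
python3 -m inch '[{"translation":[0.5,0,0],"spin":0}]' ; python3 -m inch '[{"translation":[0.3,0,0],"spin":0}]' ;python3 -m inch '[{"translation":[0.3,0,0],"spin":0}]' ;python3 -m inch '[{"translation":[0.2,0,0],"spin":0}]'
```

```text
time: 18.15
ee_pos: [0.4543, -0.0063, 0.1276]
eef_rot: [0.516, 0.49, -0.511, 0.482]
ft_force: [-0.4, 0.0, -0.3]
width: 0.0169
time: 18.27
ee_pos: [0.4542, -0.0062, 0.1242]
eef_rot: [0.516, 0.49, -0.511, 0.482]
ft_force: [-0.9, -0.2, 2.0]
width: 0.0172
time: 18.4
ee_pos: [0.4542, -0.0062, 0.1211]
eef_rot: [0.516, 0.49, -0.511, 0.482]
ft_force: [-1.1, -0.1, 3.3]
width: 0.0172
time: 18.52
ee_pos: [0.4543, -0.0062, 0.1191]
eef_rot: [0.516, 0.49, -0.511, 0.482]
ft_force: [-1.5, 0.1, 3.3]
width: 0.0172
```

```bash
python3 -m inch '[{"translation":[0.2,0,0],"spin":0}]' ; python3 -m inch '[{"translation":[0.1,0,0],"spin":0}]';  python3 -m inch '[{"translation":[0.1,0,0],"spin":0}]'
```

```text
time: 18.65
ee_pos: [0.4549, -0.0061, 0.1181]
eef_rot: [0.516, 0.49, -0.511, 0.483]
ft_force: [-6.7, -0.2, 24.9]
width: 0.017
time: 18.77
ee_pos: [0.4552, -0.006, 0.1182]
eef_rot: [0.516, 0.49, -0.511, 0.483]
ft_force: [-6.2, 0.8, 19.4]
width: 0.0171
time: 18.9
ee_pos: [0.4552, -0.006, 0.1183]
eef_rot: [0.515, 0.49, -0.512, 0.483]
ft_force: [-7.6, -0.2, 17.8]
width: 0.0169
```

```bash
python3 -c "
from go import *
shot('scene','scene16')
for i in range(4): shot('top','top16')
go([.454,-.0063,.1183],-3.3)
crop('pics/scene16_full.png','s16',(235,170,335,250),8);crop('pics/top16_full.png','t16',(215,180,315,255),8)"
```

```text
t 19.15 pos [ 0.4552 -0.006   0.1183] xaxis [-0.003  0.011 -1.   ] yaxis [ 0.999 -0.055 -0.003] w 0.0172 F [-7.1 -0.5 19. ]
spin needed 0.18 trans (before spin) cm [-0.   -0.12  0.04] after spin cm [-0.   -0.12  0.04]
```

View pics/s16.png

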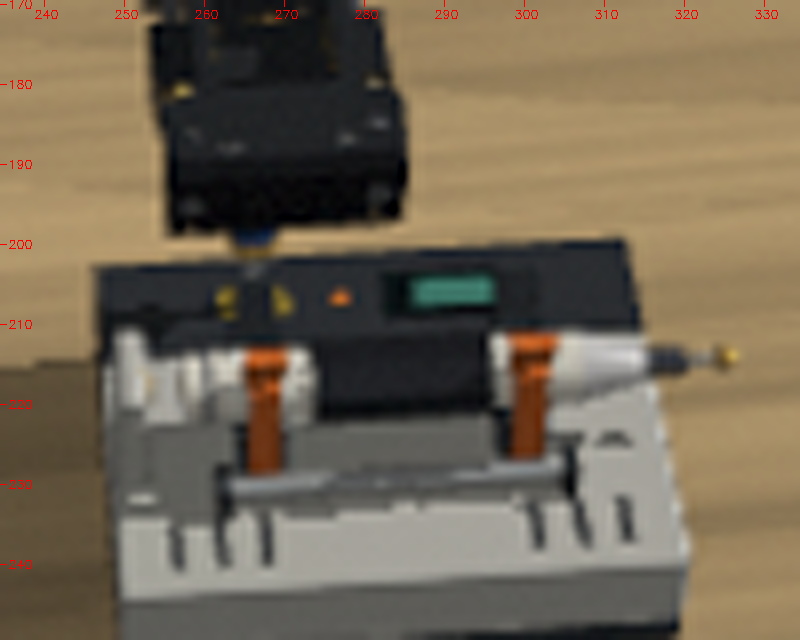

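View pics/t16.png

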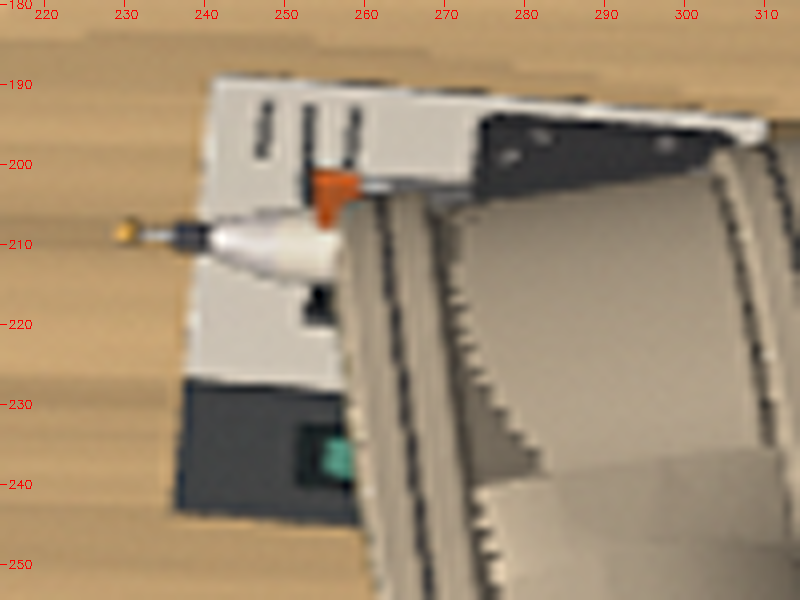

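```bash
python3 -c "
from h import *
crop('pics/top10_full.png','t10b',(225,190,315,252),8)"
```

```text
(no output)
```

View pics/t10b.png

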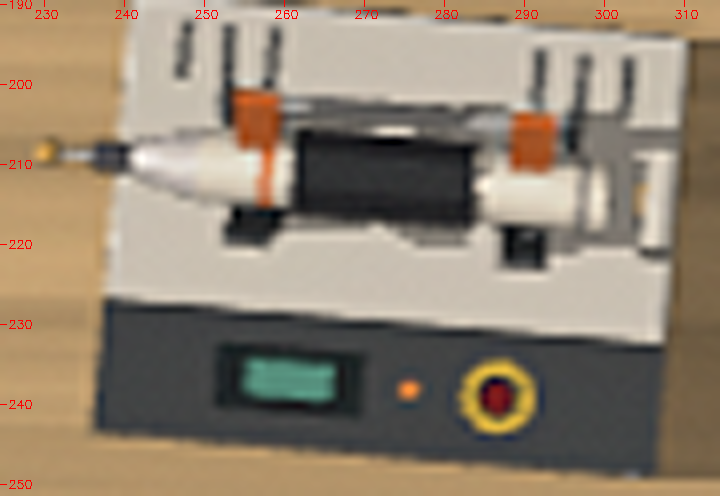

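```bash
python3 -c "
from bench import r, close_job
print(close_job())"
```

```text
the job is handed in; nothing more can be done
None
```

The handpiece is in the dock's clip, and the job was handed in at about 19 s with the reset pin holding the button down.

- **Handpiece:** I laid it in the fork clip with its tail towards the contact, pushed it down to the bottom of the seat and let go. The push briefly reached 44 N at the wrist. The last clear overhead picture, taken before the press, showed both orange jaws shut over the barrel and the sleeve within about 1–4 mm of centre between the forks. The camera pictures taken during the press show no change, though the arm hid much of the overhead view.
- **Pin and button:** I drew the pin by its handle and lowered it into the hole without touching the rim. The button started to give where expected and reached its stop about 6 mm lower. It was holding steady at about 19 N down, with about 7 N sideways. The grip was set at 40 N with the fingers closed to 17 mm on the handle.
- **Surroundings:** The awl and gouge looked untouched after the pin was drawn, and I moved nothing else.

**Checks that disagreed:** the two cameras differed by about 3–8 mm along y, so I corrected for it using the gripper and pin seen in the pictures. The pin inside the hole was hidden from both cameras, so the button being fully down rests on the force and height readings, not on a picture.

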